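Fit the burner crowns and caps on a gas hob

TASK

Complete the three burners of the gas hob from the parts lying on the bench: seat the large and the small slotted flame crown in the burner cups of their size and put the matching round black cap on each crown, and lay the long black cap on the long burner. Each part must be fully home and level, and the open carton of screws must be left where it stands.

Things in the scene. Friction and masses are not known exactly. Their poses are not given: they have to be found in the camera images.
- crown_large_center (a point): Large flame crown, loose: a round bare-aluminium ring, 62 mm across, with dark flame slots round its edge and a 33 mm hole (9 mm deep) in its top. 24 mm tall in all: the upper 14 mm is the 62 mm ring (grip it there), the lower 10 mm a tapered skirt (43 mm across at the top, 35 mm at the foot) that drops into the large burner cup. The point is on its axis, half-way up (12 mm above its foot); z is up. It starts upright on the bench (height 0).
- crown_small_center (a point): Small flame crown, loose: as the large one but 44 mm across, with a 25 mm hole (9 mm deep) in its top; 24 mm tall, upper 14 mm the ring, lower 10 mm a tapered skirt (27 mm across at the top, 19 mm at the foot). The point is on its axis, 12 mm above its foot. It starts upright on the bench.
- cap_large_center (a point): Large round burner cap, loose: a black enamelled disc, 66 mm across, 8 mm thick, with a tapered boss beneath (28 mm across at the top, 22 mm at the foot, 5 mm tall) that drops into the hole of the large crown; 13 mm tall in all. The point is on its axis, 6.5 mm above the foot of the boss. It starts right way up on the bench, standing on its boss. Home on the crown, its point is 13.5 mm above the crown's point.
- cap_small_center (a point): Small round burner cap, loose: as the large one but 47 mm across, boss 20 mm across at the top and 14 mm at the foot; 13 mm tall in all. The point is on its axis, 6.5 mm above the foot of the boss. It starts right way up on the bench. Home on the small crown, its point is 13.5 mm above the crown's point.
- cap_long_center (a point): Long burner cap, loose: a black enamelled bar with round ends, 126 mm long, 46 mm wide, 8 mm thick, with two tapered 5 mm pegs beneath, 80 mm apart (17 mm across at the top, 12 mm at the foot), 13 mm tall in all. The point is at its middle, 6.5 mm above the feet of the pegs; x runs along its length (either end may go either way round), z is up. It starts right way up on the bench.
- cup_large_rim (a point): Large burner cup, fixed on the hob: a round aluminium cup 80 mm across and 13 mm tall on the steel hob top, with a 48 mm bore (11 mm deep, a brass jet in its floor). The cup is wider than the crown, so the fingers must hold the crown by its ring, above the skirt. The point is at the centre of the mouth, level with the rim (63 mm above the bench). With the crown home (ring on the rim), its point is 2 mm above this point.
- cup_small_rim (a point): Small burner cup, fixed on the hob: as the large one but 56 mm across with a 32 mm bore; the point is at the centre of the mouth, level with the rim (63 mm above the bench). With the small crown home, its point is 2 mm above this point.
- head_long_rim (a point): Long burner head, fixed on the hob: a slotted aluminium bar with round ends, 120 mm long, 40 mm wide, 22 mm tall, with an open trough along its top (103 mm long, 23 mm wide, 7 mm deep, round ends). The point is at the middle of the trough, level with its rim (72 mm above the bench); x runs along its length. With the long cap home (both pegs in the trough), the cap's point is 1.5 mm above this point.
- hob: The gas hob, fixed: 510 mm (x) by 290 mm (y), its steel top 50 mm above the bench, three 18 mm tall tap spindles on the strip nearest the robot. The origin is under its middle, at bench height. It stands a little differently each time, and its three burners change places.
- carton_center (a point): Open cardboard carton of screws, loose, 85 x 62 x 40 mm, standing on the bench among the parts; to be left alone. The point is at its middle, half-way up; x along its 85 mm side.
There are look-alikes about, which are no part of the job. What is shaped like the part that bears crown_small_center but green is not meant.

How it is judged (in metres and radians):
At the end, for the whole second after the job is handed in: Each crown in the cup of its size and each round cap on its crown, centred within 5 mm and within 2.5 mm of home height; the long cap on the long burner, within 5 mm, 2.5 mm in height and 0.14 rad of turn; all level within 0.07 rad and at rest (horizontal distance between crown_large_center and cup_large_rim below 0.005 m and z of crown_large_center in the frame of cup_large_rim between -0.0005 and 0.0045 m and angle between each of crown_large_center, cap_large_center, crown_small_center, cap_small_center, cap_long_center's own z axis and vertical below 0.07 rad and horizontal distance between cap_large_center and crown_large_center below 0.005 m and z of cap_large_center in the frame of crown_large_center between 0.011 and 0.016 m and horizontal distance between crown_small_center and cup_small_rim below 0.005 m and z of crown_small_center in the frame of cup_small_rim between -0.0005 and 0.0045 m and horizontal distance between cap_small_center and crown_small_center below 0.005 m and z of cap_small_center in the frame of crown_small_center between 0.011 and 0.016 m and horizontal distance between cap_long_center and head_long_rim below 0.005 m and z of cap_long_center in the frame of head_long_rim between -0.001 and 0.004 m and angle between the x axis of cap_long_center and the x axis of head_long_rim, either way round below 0.14 rad and linear speed of each of crown_large, cap_long, cap_small, crown_small, cap_large below 0.02 m/s); the robot touches nothing.
It fails at once if the carton of screws is shifted by more than 25 mm or tipped (distance of carton_center from where it was at the start of the episode above 0.025 m or angle between carton_center's own z axis and vertical above 0.3 rad).
It also fails if it takes over 106 s, if anything falls off the work surface, if the arm or the gripper's body presses on something with over 40 N, if the wrist force passes 120 N, or if a joint passes its speed limit or range.

ROBOT

A 6-joint arm with a two-finger parallel gripper is mounted at the origin on the work surface. World frame = base frame: x ahead of the robot, y to its left, z up, the work surface at z = 0. Lengths are in mm, angles in rad, forces in N, time in s.
With the tool pointing down it reaches from about 350 to 850 mm from the base axis. Payload 8.1 kg.
Tool frame: the origin (TCP) lies at the very end of the fingers, on their centre line; the grasp point (between the pads) lies 19 mm behind it; z points along the fingers, y is the direction in which the jaws open and shut (so a half turn about z gives the same grasp; the last joint's range is limited). The gripper opens to 93 mm and grips with 3 to 60 N. Pads are 15 mm wide; open, the fingers measure 128 mm over their backs; the gripper's body (75 mm by 188 mm) begins 65 mm behind the grasp point.
Start: joints at [-1.394, 0.13, 1.488, -0, 1.523, -0.085], TCP at [155.312, -579.554, 218.635] pointing down, gripper open.
Joint ranges: [-2.96, 2.96], [-0.89, 2.26], [0.02, 2.5], [-1.34, 4.48], [0, 2.73], [-2.66, 2.66]. Speed limits (rad/s): [2.39, 2.39, 2.79, 3.14, 3.14, 3.14].

INTERFACE

Orientations are given as a unit quaternion [w, x, y, z].
In Python, from plant import observe, read_camera, finish_job gives the robot as it stands.
- The arm moves only by the shell command python3 -m inch 'ROWS'. ROWS is JSON, a list of rows, each an object with "slide": the shift along the tool's x, y, z in cm, a list of three; "twist": the turn, a rotation vector about the tool's x, y, z in degrees, a list of three; "gripper": the finger opening in cm, from 0 to 9.3. In form: [{"slide": [x, y, z], "twist": [rx, ry, rz], "gripper": gripper}, ...]. A call has 1 to 8 rows; each row is the pose to reach, as a shift and turn from the pose commanded when the call began, along the tool's axes at that moment; what a row does not reach only later rows make up. A row lasts 1/8 s, in which the tool goes at most 62.5 mm and 10.7 degrees, less where a joint would pass 70% of its speed; a pose out of reach is approached as far as the arm can. A call with a gripper value outside its range is refused whole. The fingers move at their own pace and stop on an object; the grip force is fixed at half the most. Time passes only in rows, so rows that repeat a pose let the fingers close. It gives the time, the measured TCP pose, the force and the opening at its end, in the units of the state.
- observe(): the state, without advancing time (a new reading comes with each control period).
- read_camera(name): name is "scene" or "top" or "wrist"; returns a dict with "color" (400x640x3 uint8, red, green, blue), "z_map" (400x640 float32, mm along the optical axis (not along the pixel's ray), 0 where there is no reading), "fx", "fy", "cx", "cy" (pixels), "distortion" ([k1, k2, p1, p2, k3] as OpenCV has them; the pictures are not rectified), "world_to_cam" (4x4, takes a point from world to camera coordinates); the wrist camera has in their place "mount" (4x4, takes a point from camera to tool coordinates, whose origin is the TCP and whose axes are the flange's). Camera axes: x right, y down, z forward; pixel columns grow to the right and rows downward; lengths in mm; the calibration is good to about 2 mm. A picture is of the moment at which its call begins: read the wrist's pose just before it.
- finish_job(): hands the job in, once; it reports no verdict.
The state is a dict: "time": time; "qpos": joint angles; "qvel": joint speeds; "tau": joint torques, N m; "ee_pos": TCP position; "orientation": TCP orientation; "ft_force": force on the tool from outside, world axes, zero at the start; "moment": the same for the moment, N m; "finger_gap": opening from 0.0 (shut) to 1.0 (fully open).
Only numpy, scipy, OpenCV 4.12 (cv2) and the standard library are available. Lean on these libraries where they do the work, as an engineer would, in place of code of your own. Each camera call takes 0.05 s, during which the arm holds its last target.

## Working session

There is one attempt and no reset: what is moved stays moved. The work goes in short steps, Python scripts to look and compute and a shell command to move; the robot and the scene stay as the last step left them, time stands still between calls to the robot, and variables do not carry over. Pictures are saved under pics/ and viewed, and the job is handed in when it is done.

```bash
ls -la; mkdir -p pics; python3 - <<'E'
from plant import observe, read_camera
import cv2,pickle
print(observe())
for n in ["scene","top","wrist"]:
    d=read_camera(n); pickle.dump(d,open(f'pics/{n}0.pkl','wb'))
    cv2.imwrite(f'pics/{n}0.png',d['color'][:,:,::-1])
    print(n,{k:v for k,v in d.items() if k not in('color','z_map')})
E
```

```text
total 12
drwxr-xr-x  3 agent agent 4096 Dec  7 13:41 .
drwxr-xr-x 23 root  root  4096 Dec  7 13:41 ..
drwxr-xr-x  2 agent agent 4096 Dec  7 13:41 pics
{'time': 0.0, 'qpos': array([-1.39439073e+00,  1.31120913e-01,  1.48925599e+00, -1.61604232e-05,
        1.52300736e+00, -8.54055009e-02]), 'qvel': array([-0.00124811, -0.00077728, -0.00090511,  0.00102421, -0.00118779,
        0.0002762 ]), 'tau': array([-1.25844530e-03, -5.59843147e+01, -4.91760027e+01,  7.67067284e-02,
        3.58647597e-02, -1.71730885e-04]), 'ee_pos': array([ 155.21188941, -578.9960231 ,  217.62428593]), 'orientation': array([-8.94507376e-04,  9.91443648e-01,  1.30532335e-01, -4.88072372e-05]), 'ft_force': array([ 0.81169817,  1.23167196, -0.20585135]), 'moment': array([-0.00939819,  0.0504868 , -0.00411706]), 'finger_gap': 0.9989661441630496}
scene {'fx': 396.3928715527093, 'fy': 396.3928715527093, 'cx': 314.34908861592766, 'cy': 195.42192948027147, 'distortion': array([-0.07472372,  0.        ,  0.        ,  0.        ,  0.        ]), 'world_to_cam': array([[ 7.66156306e-01,  6.42577294e-01, -9.94668765e-03,
  
[... 674 characters left out ...]
9642135e-01, -1.08867457e-03, -9.88739625e-01,
         8.92331970e+02],
       [ 0.00000000e+00,  0.00000000e+00,  0.00000000e+00,
         1.00000000e+00]])}
wrist {'fx': 300.6902884993496, 'fy': 300.6902884993496, 'cx': 320.375261548145, 'cy': 198.63233650404854, 'distortion': array([0.01060878, 0.        , 0.        , 0.        , 0.        ]), 'mount': array([[ 3.40716546e-04, -9.65570480e-01, -2.60141371e-01,
         7.14695274e+01],
       [ 9.99999884e-01,  2.40147456e-04,  4.18377176e-04,
         2.71053184e-01],
       [-3.41500363e-04, -2.60141483e-01,  9.65570449e-01,
        -1.65268377e+02],
       [ 0.00000000e+00,  0.00000000e+00,  0.00000000e+00,
         1.00000000e+00]])}
```

View pics/top0.png

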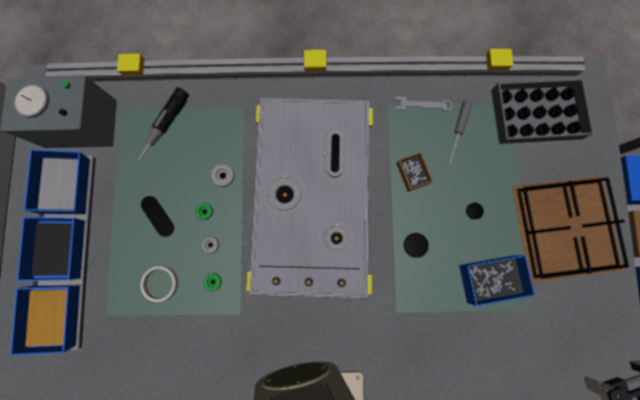

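View pics/scene0.png

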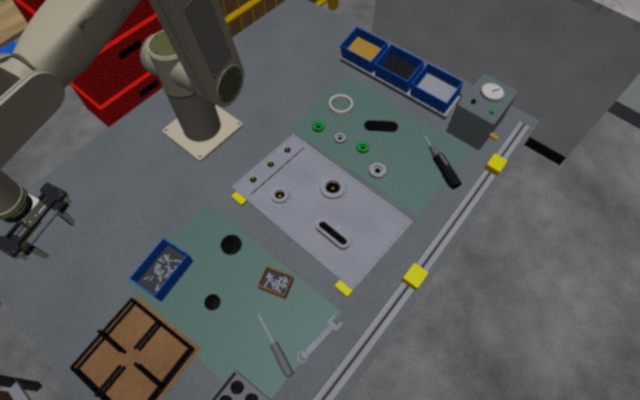

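View pics/wrist0.png

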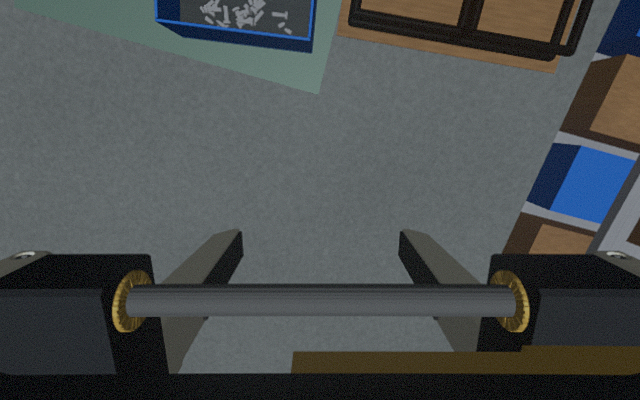

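The top view shows the hob in the middle:
- Long head about (335,155), large cup (285,194), small cup (337,238).
- Large crown (222,175), small bare crown (210,244), with green look-alikes at (204,211) and (213,282).
- Long cap (157,215), large cap (416,245), small cap (475,211).
- Carton (414,171), and a plain ring (158,284) that is not part of the job.

Next I'll enlarge the views and measure.

```bash
cat > h.py <<'E'
import numpy as np, cv2, pickle
from scipy.spatial.transform import Rotation as R
def K(d): return np.array([[d['fx'],0,d['cx']],[0,d['fy'],d['cy']],[0,0,1.]])
def c2w(d):
    if 'world_to_cam' in d: return np.linalg.inv(d['world_to_cam'])
    T=np.eye(4); o=d['state']; q=o['orientation']
    T[:3,:3]=R.from_quat([q[1],q[2],q[3],q[0]]).as_matrix(); T[:3,3]=o['ee_pos']
    return T@d['mount']
def ray(d,uv):
    p=cv2.undistortPoints(np.array([[uv]],float),K(d),d['distortion'])[0,0]
    T=c2w(d); return T[:3,3], T[:3,:3]@np.array([p[0],p[1],1.])
def onplane(d,uv,z):
    o,v=ray(d,uv); return o+v*(z-o[2])/v[2]
def tri(obs):
    A=np.zeros((3,3));b=np.zeros(3)
    L=[]
    for d,uv in obs:
        o,v=ray(d,uv); v=v/np.linalg.norm(v); P=np.eye(3)-np.outer(v,v); A+=P;b+=P@o; L.append((o,P))
    x=np.linalg.solve(A,b); return x,[float(np.linalg.norm(P@(x-o))) for o,P in L]
def proj(d,X):
    T=np.linalg.inv(c2w(d)); p,_=cv2.projectPoints(np.array([X],float),cv2.Rodrigues(T[:3,:3])[0],T[:3,3],K(d),d['distortion']); return p[0,0]
def load(n): return pickle.load(open(f'pics/{n}.pkl','rb'))
def snap(name,tag):
    from plant import observe, read_camera
    s=observe(); d=read_camera(name); d['state']=s
    pickle.dump(d,open(f'pics/{tag}.pkl','wb')); cv2.imwrite(f'pics/{tag}.png',d['color'][:,:,::-1]); return d
E
python3 - <<'E'
from h import *
t=load('top0'); im=t['color'][:,:,::-1]
cv2.imwrite('pics/topz.png',cv2.resize(im[90:305,130:385],None,fx=3,fy=2.7,interpolation=cv2.INTER_CUBIC)[:, :800])
s=load('scene0'); im=s['color'][:,:,::-1]
cv2.imwrite('pics/scz.png',cv2.resize(im[80:320,180:430],None,fx=2.4,fy=2.4,interpolation=cv2.INTER_CUBIC))
cv2.imwrite('pics/topz2.png',cv2.resize(im[0:1,0:1],None,fx=3,fy=3))
for n,uv,z in [('cupL',(285,194),63),('cupS',(337,238),63),('head',(335,155),72),('crL',(222,175),24),('crS',(210,244),24),('capLong',(157,215),13),('capL',(416,245),13),('capS',(475,211),13),('carton',(414,171),40)]:
    X=onplane(t,uv,z); print(n,X.round(0),proj(s,X).round(0), 'depth z:', )
E
```

```text
cupL [550.  79.  63.] [332. 186.] depth z:
cupS [439. -50.  63.] [279. 194.] depth z:
head [647. -48.  72.] [331. 231.] depth z:
crL [610. 249.  24.] [377. 169.] depth z:
crS [429. 275.  24.] [339. 137.] depth z:
capLong [507. 422.  13.] [381. 125.] depth z:
capL [ 421. -257.   13.] [230. 243.] depth z:
capS [ 508. -418.   13.] [211. 301.] depth z:
carton [ 611. -254.   40.] [275. 278.] depth z:
```

View pics/topz.png

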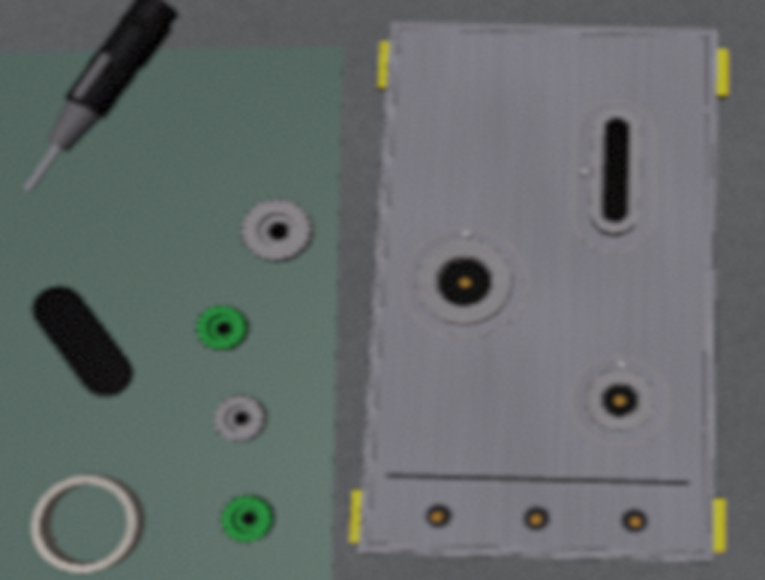

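View pics/scz.png

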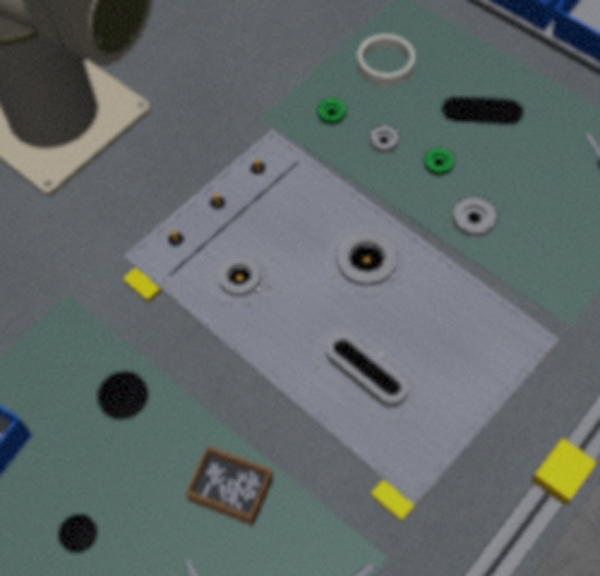

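```bash
python3 - <<'E'
from h import *
t=load('top0'); s=load('scene0')
G={'cupL':((550,79,63),'d',18),'cupS':((439,-50,63),'d',12),'head':((647,-48,72),'d',40),'crL':((610,249,24),'b',24),'crS':((429,275,24),'b',18),'capLong':((507,422,13),'d',40),'capL':((421,-257,13),'d',20),'capS':((508,-418,13),'d',16)}
def blob(d,uv,kind):
    hsv=cv2.cvtColor(d['color'],cv2.COLOR_RGB2HSV); v=hsv[...,2].astype(int)
    r=30 ; x0,y0=int(uv[0])-r,int(uv[1])-r
    m=np.zeros(v.shape,np.uint8); 
    mm=(v<60) if kind=='d' else ((v>115)&(hsv[...,1]<45))
    m[y0:y0+2*r,x0:x0+2*r]=(mm[y0:y0+2*r,x0:x0+2*r])*255
    cs,_=cv2.findContours(m,cv2.RETR_EXTERNAL,cv2.CHAIN_APPROX_NONE)
    cs=[c for c in cs if len(c)>10]
    c=min(cs,key=lambda c:np.linalg.norm(c.reshape(-1,2).mean(0)-uv))
    f=np.zeros_like(m); cv2.drawContours(f,[c],-1,255,-1); M=cv2.moments(f,True)
    return (M['m10']/M['m00'],M['m01']/M['m00']),cv2.minAreaRect(c),M['m00']
for n,(X,k,_) in G.items():
    bt,rt,at=blob(t,proj(t,X),k); bs,rs,as_=blob(s,proj(s,X),k)
    P,res=tri([(t,bt),(s,bs)])
    print(n,'tri',P.round(1),'res',np.round(res,1),'top@z',onplane(t,bt,X[2]).round(1),'scene@z',onplane(s,bs,X[2]).round(1),np.round(rt[1],0),round(rt[2]),at,as_)
E
```

```text
cupL tri [551.1  80.7  57.3] res [0.6 0.6] top@z [550.5  80.6  63. ] scene@z [552.9  77.4  63. ] [16. 16.] 90 230.0 105.0
cupS tri [439.4 -47.8  61.2] res [0.2 0.2] top@z [439.4 -47.6  63. ] scene@z [440.1 -48.6  63. ] [10. 10.] 90 96.0 26.0
head tri [653.6 -47.4  67.3] res [0.4 0.4] top@z [652.  -47.5  72. ] scene@z [655.1 -48.8  72. ] [37.  7.] 90 273.0 171.0
crL tri [611.8 251.5  22.1] res [0.2 0.2] top@z [611.4 251.1  24. ] scene@z [612.2 250.1  24. ] [20. 21.] 90 353.0 200.0
crS tri [428.  279.2  22.2] res [0.3 0.3] top@z [427.8 278.3  24. ] scene@z [429.  278.3  24. ] [14. 15.] 72 186.0 82.0
capLong tri [505.2 424.8   6.5] res [0. 0.] top@z [504.4 421.9  13. ] scene@z [507.6 419.8  13. ] [45. 17.] 55 719.0 314.0
capL tri [ 421.3 -257.1    8. ] res [0.2 0.2] top@z [ 421.3 -255.6   13. ] scene@z [ 423.3 -258.1   13. ] [23. 23.] 90 469.0 319.0
capS tri [ 509.2 -418.3    9.4] res [0.2 0.2] top@z [ 508.9 -416.6   13. ] scene@z [ 510.4 -418.5   13. ] [17. 16.] 0 232.0 193.0
```

```bash
cat >> h.py <<'E'
def go(x,y,z,yaw=0):
    from plant import observe
    o=observe(); q=o['orientation']; M=R.from_quat([q[1],q[2],q[3],q[0]])
    D=R.from_matrix(np.array([[np.cos(yaw),np.sin(yaw),0],[np.sin(yaw),-np.cos(yaw),0],[0,0,-1.]]))
    sl=M.inv().apply(np.array([x,y,z])-o['ee_pos'])/10
    tw=np.degrees((M.inv()*D).as_rotvec())
    print('t',round(o['time'],2),'at',o['ee_pos'].round(1),'slide',sl.round(2),'twist',tw.round(1),'gap',round(o['finger_gap']*93,1),'F',o['ft_force'].round(1))
E
python3 -c "
from h import *
go(611,251,220,0)"
```

```text
t 0.15 at [ 155.2 -579.1  217.8] slide [ 65.51 -68.39  -0.11] twist [-0.1  0.  15. ] gap 92.9 F [ 0.1  0.2 -0. ]
```

```bash
python3 -m inch '[{"slide":[65.5,-68.4,0],"twist":[0,0,15],"gripper":8.5},{"slide":[65.5,-68.4,0],"twist":[0,0,15],"gripper":8.5},{"slide":[65.5,-68.4,0],"twist":[0,0,15],"gripper":8.5},{"slide":[65.5,-68.4,0],"twist":[0,0,15],"gripper":8.5},{"slide":[65.5,-68.4,0],"twist":[0,0,15],"gripper":8.5},{"slide":[65.5,-68.4,0],"twist":[0,0,15],"gripper":8.5},{"slide":[65.5,-68.4,0],"twist":[0,0,15],"gripper":8.5},{"slide":[65.5,-68.4,0],"twist":[0,0,15],"gripper":8.5}]'; python3 -c "
from h import *
go(611,251,200,0)"
```

```text
time: 1.15
ee_pos: [396.4, -139.3, 218.7]
orientation: [0.0, 1.0, -0.0, 0.0]
ft_force: [1.1, -0.5, -0.3]
finger_gap: 0.913
t 1.15 at [ 396.4 -139.3  218.7] slide [ 21.45 -39.04   1.87] twist [ 0. -0. -0.] gap 84.9 F [ 1.1 -0.5 -0.3]
```

```bash
python3 -c "
from h import *
snap('wrist','w1')"; python3 -m inch '[{"slide":[13,-22,0],"twist":[0,0,0],"gripper":8.5},{"slide":[13,-22,0],"twist":[0,0,0],"gripper":8.5},{"slide":[13,-22,0],"twist":[0,0,0],"gripper":8.5},{"slide":[13,-22,0],"twist":[0,0,0],"gripper":8.5},{"slide":[13,-22,0],"twist":[0,0,0],"gripper":8.5}]'; python3 -c "
from h import *
snap('wrist','w2')
go(611,251,180,0)"
```

```text
time: 1.82
ee_pos: [526.4, 82.0, 217.6]
orientation: [-0.0, 1.0, 0.002, -0.001]
ft_force: [-0.1, -0.3, 0.3]
finger_gap: 0.918
t 1.88 at [526.1  80.6 217.7] slide [  8.56 -17.01   3.76] twist [-0.   0.1  0.2] gap 85.2 F [-0.2 -0.2  0.2]
```

View pics/w1.png

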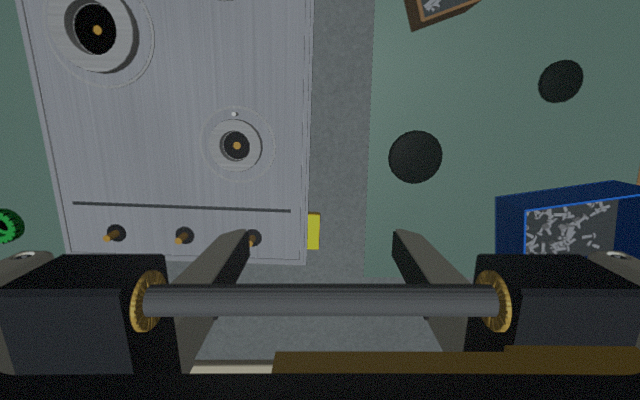

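View pics/w2.png

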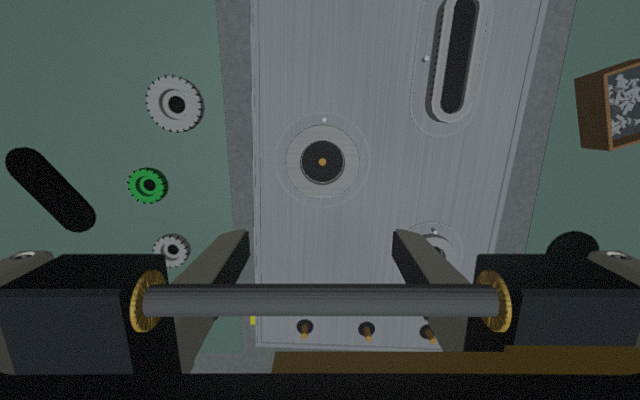

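w1 shows the small cup at (237,146), the large cup (97,30), and the caps at (415,157) and (560,81). w2 shows the large cup at (322,161), trough (458,55), large crown (175,104), small crown (171,250), and long cap (50,190).

```bash
cat >> h.py <<'E'
def blob(d,seed,kind,r=70,thr=60):
    """contour nearest seed: (centre of fitted ellipse, centroid, minAreaRect, area)"""
    hsv=cv2.cvtColor(d['color'],cv2.COLOR_RGB2HSV); v=cv2.GaussianBlur(hsv[...,2],(3,3),0).astype(int)
    h,w=v.shape; x0,x1=max(0,int(seed[0]-r)),min(w,int(seed[0]+r)); y0,y1=max(0,int(seed[1]-r)),min(h,int(seed[1]+r))
    mm=(v<thr) if kind=='d' else ((v>thr)&(hsv[...,1]<45))
    m=np.zeros(v.shape,np.uint8); m[y0:y1,x0:x1]=mm[y0:y1,x0:x1]*255
    m=cv2.morphologyEx(m,cv2.MORPH_OPEN,np.ones((3,3),np.uint8))
    cs,_=cv2.findContours(m,cv2.RETR_EXTERNAL,cv2.CHAIN_APPROX_NONE)
    cs=[c for c in cs if len(c)>15]
    c=min(cs,key=lambda c:abs(cv2.pointPolygonTest(c,(float(seed[0]),float(seed[1])),True)) if cv2.pointPolygonTest(c,(float(seed[0]),float(seed[1])),True)<0 else 0)
    hull=cv2.convexHull(c); f=np.zeros_like(m); cv2.drawContours(f,[hull],-1,255,-1); M=cv2.moments(f,True)
    e=cv2.fitEllipse(hull)
    return dict(e=e,c=(M['m10']/M['m00'],M['m01']/M['m00']),rect=cv2.minAreaRect(hull),a=M['m00'])
E
python3 - <<'E'
from h import *
w1=load('w1');w2=load('w2')
for d,n,seed,k,thr,z in [(w1,'capL',(415,157),'d',60,13),(w1,'capS',(560,81),'d',60,13),(w1,'cupL',(80,35),'d',60,63),(w1,'cupS',(228,146),'d',60,63),(w2,'cupL',(310,165),'d',60,63),(w2,'crL',(155,104),'b',115,24),(w2,'crS',(162,250),'b',115,24),(w2,'head',(458,55),'d',60,72),(w2,'capLong',(50,190),'d',50,13)]:
    b=blob(d,seed,k,thr=thr)
    print(n,np.round(b['c'],1),np.round(b['e'][0],1),np.round(b['e'][1],0),onplane(d,b['c'],z).round(1),np.round(b['rect'][1]),round(b['rect'][2]))
E
```

```text
capL [415.  156.5] [414.9 156.5] [51. 55.] [ 421.9 -256.3   13. ] [51. 52.] 90
capS [560.2  81. ] [560.3  81. ] [38. 49.] [ 508.  -415.2   13. ] [42. 44.] 90
cupL [94.9 28.2] [94.9 28.3] [40. 51.] [549.6  74.7  63. ] [50. 39.] 63
cupS [236.  144.9] [236.1 145. ] [24. 27.] [440.2 -51.1  63. ] [25. 24.] 90
cupL [321.8 160.9] [321.9 160.9] [40. 40.] [553.3  80.3  63. ] [39. 39.] 90
crL [172.7 103.5] [172.7 103.5] [50. 56.] [612.1 249.6  24. ] [53. 52.] 8
crS [170.4 251. ] [170.  251.3] [27. 31.] [429.9 275.2  24. ] [30. 25.] 45
head [458.5  54.3] [458.8  52.2] [ 28. 131.] [655.7 -48.1  72. ] [ 22. 115.] 8
capLong [ 50. 189.] [ 50. 189.] [ 44. 116.] [508.9 420.3  13. ] [111.  35.] 45
```

```bash
python3 -m inch '[{"slide":[8.6,-16.8,8],"twist":[0,0,0],"gripper":8.5},{"slide":[8.6,-16.8,8],"twist":[0,0,0],"gripper":8.5},{"slide":[8.6,-16.8,8],"twist":[0,0,0],"gripper":8.5},{"slide":[8.6,-16.8,8],"twist":[0,0,0],"gripper":8.5},{"slide":[8.6,-16.8,8],"twist":[0,0,0],"gripper":8.5}]'; python3 -c "
from h import *
w=snap('wrist','w3')
w2=load('w2')
b=blob(w,proj(w,(600,250,24)),'b',thr=115)
b2=blob(w2,(155,104),'b',thr=115)
print(b,onplane(w,b['c'],22),tri([(w,b['c']),(w2,b2['c'])]))
P=onplane(w,b['c'],22)
go(P[0],P[1],13,0)"
```

```text
time: 2.5
ee_pos: [611.5, 245.8, 137.8]
orientation: [0.001, 1.0, 0.0, -0.001]
ft_force: [-0.9, -0.4, -0.2]
finger_gap: 0.913
{'e': ((315.5505676269531, 194.08726501464844), (60.566104888916016, 62.72665023803711), 89.28573608398438), 'c': (315.5644576327069, 194.07715133531158), 'rect': ((316.0, 194.0), (60.0, 62.0), 90.0), 'a': 3033.0} [611.73911944 249.76403079  22.        ] (array([612.12811872, 249.7508635 ,  23.59687905]), [0.020770195672842606, 0.020770195672959558])
t 2.55 at [611.9 245.2 139. ] slide [-1.00e-02 -4.70e-01  1.26e+01] twist [ 0.  0. -0.] gap 85.2 F [-0.9 -0.   0.5]
```

View pics/w3.png

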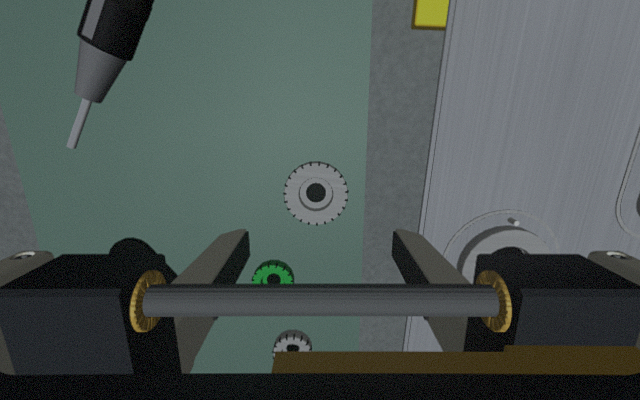

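Crown top at (316,194), triangulated height 23.6 mm, matching the stated 24. Descending to grip it.

```bash
python3 -m inch '[{"slide":[0,-0.4,6],"twist":[0,0,0],"gripper":8.5},{"slide":[0,-0.4,10],"twist":[0,0,0],"gripper":8.5},{"slide":[0,-0.4,12.4],"twist":[0,0,0],"gripper":8.5},{"slide":[0,-0.4,12.4],"twist":[0,0,0],"gripper":8.5},{"slide":[0,-0.4,12.4],"twist":[0,0,0],"gripper":5.5},{"slide":[0,-0.4,12.4],"twist":[0,0,0],"gripper":5.5},{"slide":[0,-0.4,12.4],"twist":[0,0,0],"gripper":5.5},{"slide":[0,-0.4,12.4],"twist":[0,0,0],"gripper":5.5}]'; python3 -c "
from h import *
go(552.5,80,160,0)"
```

```text
time: 3.55
ee_pos: [613.2, 250.9, 16.7]
orientation: [-0.0, 1.0, 0.0, 0.001]
ft_force: [-0.5, -1.7, 7.6]
finger_gap: 0.66
t 3.55 at [613.2 250.9  16.7] slide [ -6.03  17.08 -14.36] twist [-0.  -0.2  0. ] gap 61.4 F [-0.5 -1.7  7.6]
```

```bash
python3 -m inch '[{"slide":[0,0,-6],"twist":[0,0,0],"gripper":5.5},{"slide":[0,2,-12],"twist":[0,0,0],"gripper":5.5},{"slide":[-2,8,-12],"twist":[0,0,0],"gripper":5.5},{"slide":[-5,14,-12],"twist":[0,0,0],"gripper":5.5},{"slide":[-6,17.1,-12],"twist":[0,0,0],"gripper":5.5},{"slide":[-6,17.1,-12],"twist":[0,0,0],"gripper":5.5},{"slide":[-6,17.1,-12],"twist":[0,0,0],"gripper":5.5}]'; python3 -c "
from h import *
w=snap('wrist','w4')
go(552.5,80,77,0)"
```

```text
time: 4.42
ee_pos: [552.2, 80.2, 135.0]
orientation: [-0.0, 1.0, -0.0, 0.0]
ft_force: [0.2, -0.3, -1.0]
finger_gap: 0.658
t 4.47 at [552.2  80.6 134.9] slide [0.02 0.06 5.79] twist [-0. -0.  0.] gap 61.3 F [-0.1 -0.2 -1.5]
```

View pics/w4.png

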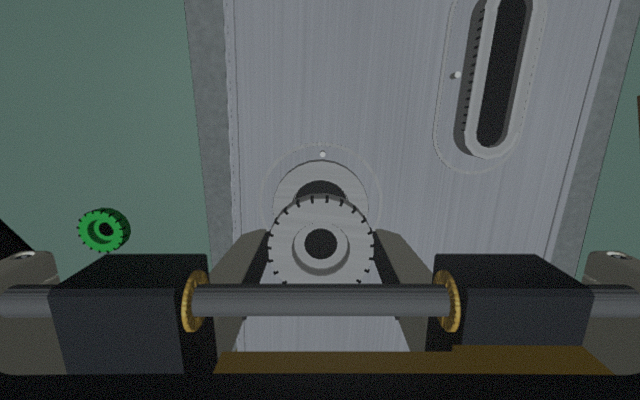

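```bash
python3 -c "
from h import *
w=load('w4')
print(onplane(w,(321,161),63)-[40,0,0],onplane(w,(274,195),63),onplane(w,(368,195),63))
w=load('w2');
b=blob(w,(345,130),'b',thr=125); print(b)
im=cv2.resize(w['color'][90:230,250:400,::-1],None,fx=4,fy=4,interpolation=cv2.INTER_CUBIC);cv2.imwrite('pics/c2.png',im)
w=load('w4');im=cv2.resize(w['color'][140:290,240:400,::-1],None,fx=4,fy=4,interpolation=cv2.INTER_CUBIC);cv2.imwrite('pics/c4.png',im)
"
```

```text
[550.70677116  79.19051208  63.        ] [562.9583292  117.45122967  63.        ] [562.97268772  40.89831006  63.        ]
{'e': ((344.7195129394531, 124.92682647705078), (4.098081588745117, 9.017889022827148), 5.15242338180542), 'c': (344.5483870967742, 124.61290322580645), 'rect': ((344.5, 124.5), (7.0, 3.0), 90.0), 'a': 31.0}
```

View pics/c2.png

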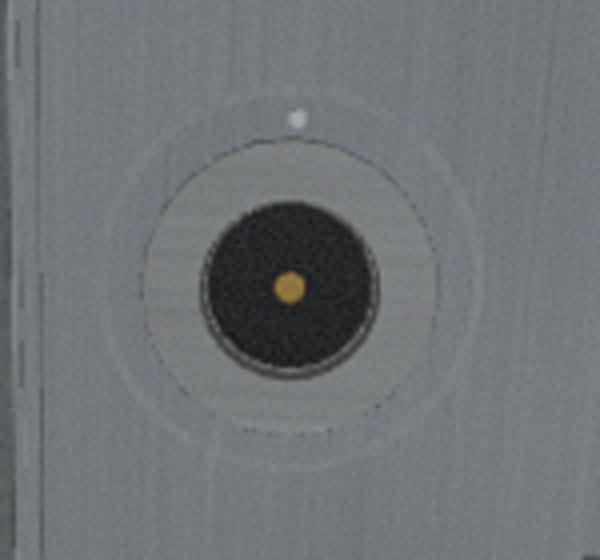

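View pics/c4.png

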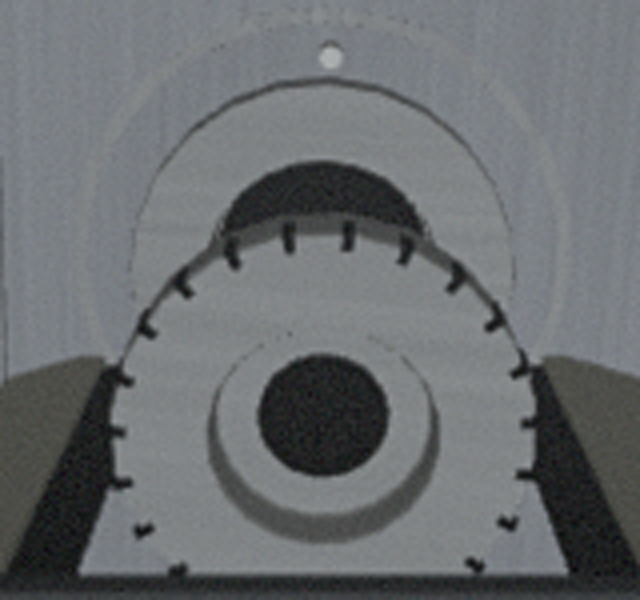

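```bash
python3 -m inch '[{"slide":[0,0.1,5],"twist":[0,0,0],"gripper":5.5},{"slide":[0,0.1,5.8],"twist":[0,0,0],"gripper":5.5},{"slide":[0,0.1,6.2],"twist":[0,0,0],"gripper":5.5},{"slide":[0,0.1,6.5],"twist":[0,0,0],"gripper":5.5},{"slide":[0,0.1,6.5],"twist":[0,0,0],"gripper":5.5}]'; python3 -c "
from h import *
w=snap('wrist','w5')
go(552.5,80,77,0)"
```

```text
time: 5.1
ee_pos: [552.7, 78.9, 70.8]
orientation: [-0.0, 1.0, 0.0, 0.001]
ft_force: [0.2, 1.4, -2.1]
finger_gap: 0.66
t 5.15 at [552.7  78.9  70.7] slide [-0.02 -0.11 -0.63] twist [-0.  -0.1  0. ] gap 61.4 F [ 0.5  0.6 -1.7]
```

View pics/w5.png

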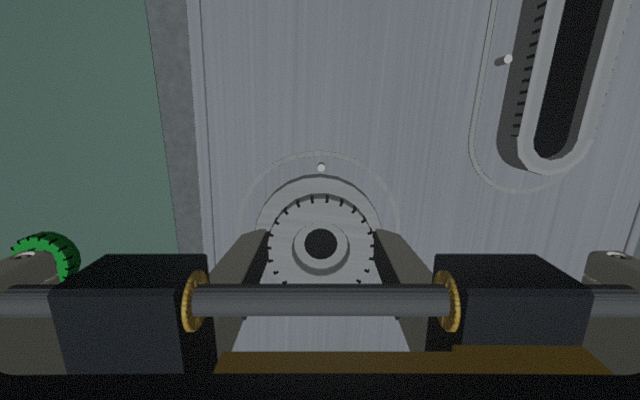

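```bash
python3 -m inch '[{"slide":[0,0,0.2],"twist":[0,0,0],"gripper":5.5},{"slide":[0,0,0.3],"twist":[0,0,0],"gripper":5.5},{"slide":[0,0,0.3],"twist":[0,0,0],"gripper":5.5}]'
```

```text
time: 5.52
ee_pos: [552.9, 78.8, 69.5]
orientation: [-0.0, 1.0, 0.0, 0.001]
ft_force: [-7.7, -1.1, 15.8]
finger_gap: 0.659
```

```bash
python3 -m inch '[{"slide":[0,0,0.2],"twist":[0,0,0],"gripper":8},{"slide":[0,0,0],"twist":[0,0,0],"gripper":8},{"slide":[0,0,0],"twist":[0,0,0],"gripper":8},{"slide":[0,0,-4],"twist":[0,0,0],"gripper":8},{"slide":[0,0,-10],"twist":[0,0,0],"gripper":8},{"slide":[0,0,-10],"twist":[0,0,0],"gripper":8}]'; python3 -c "
from h import *
w=snap('wrist','w6')
go(421.5,-256.5,180,0)
im=cv2.resize(w['color'][100:250,240:400,::-1],None,fx=4,fy=4,interpolation=cv2.INTER_CUBIC);cv2.imwrite('pics/c6.png',im)
"
```

```text
time: 6.28
ee_pos: [555.7, 79.0, 173.0]
orientation: [-0.0, 1.0, 0.0, 0.005]
ft_force: [-0.1, 0.3, -0.5]
finger_gap: 0.856
t 6.33 at [554.   78.9 169.7] slide [-13.24  33.54  -1.11] twist [-0.  -0.3 -0. ] gap 80.3 F [-0.8  0.2 -0.4]
```

View pics/c6.png

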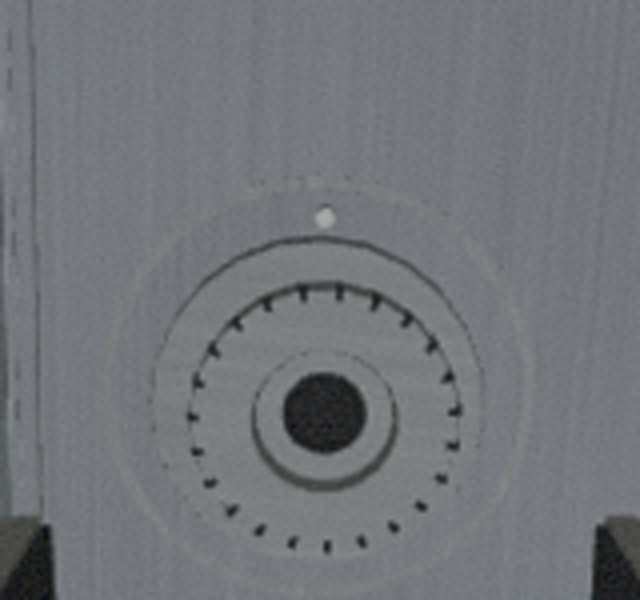

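The crown sits concentric in the large cup, with its top at (321,204). Next the large cap.

```bash
python3 -m inch '[{"slide":[-13.2,33.5,-0.5],"twist":[0,0,0],"gripper":8.5},{"slide":[-13.2,33.5,-0.5],"twist":[0,0,0],"gripper":8.5},{"slide":[-13.2,33.5,-0.5],"twist":[0,0,0],"gripper":8.5},{"slide":[-13.2,33.5,-0.5],"twist":[0,0,0],"gripper":8.5},{"slide":[-13.2,33.5,-0.5],"twist":[0,0,0],"gripper":8.5},{"slide":[-13.2,33.5,4.5],"twist":[0,0,0],"gripper":8.5},{"slide":[-13.2,33.5,4.5],"twist":[0,0,0],"gripper":8.5},{"slide":[-13.2,33.5,4.5],"twist":[0,0,0],"gripper":8.5}]'; python3 -c "
from h import *
w6=load('w6'); print('crown top',onplane(w6,(321.2,204.3),77), tri([(w6,(321.2,204.3)),(load('w4'),(321.5,165))])[0])
w=snap('wrist','w7')
P0=proj(w,(421.5,-256.5,13)); b=blob(w,P0,'d',thr=60);print(P0,b)
b1=blob(load('w1'),(415,157),'d');print(tri([(w,b['c']),(load('w1'),b1['c'])]))
P=onplane(w,b['c'],12);print(P)
go(P[0],P[1],2.5,0)
"
```

```text
time: 7.32
ee_pos: [419.0, -255.5, 120.3]
orientation: [-0.001, 1.0, -0.001, -0.001]
ft_force: [-0.2, 0.5, 0.3]
finger_gap: 0.912
crown top [552.61274196  77.76775309  77.        ] [634.32533674  79.1871657  370.59653112]
[321.16999697 193.94666471] {'e': ((322.3286437988281, 193.12738037109375), (66.85858917236328, 68.11461639404297), 85.92037200927734), 'c': (322.37795492028584, 193.06624518966464), 'rect': ((322.5, 193.0), (66.0, 67.0), 90.0), 'a': 3638.0}
(array([ 421.31893869, -257.6317382 ,    8.74951868]), [0.04331224986739853, 0.043312249867334])
[ 422.09631137 -257.63283846   12.        ]
t 7.38 at [ 420.  -255.4  121.4] slide [ 0.21  0.23 11.89] twist [-0.1  0.   0. ] gap 85.3 F [-0.8  0.3  0.7]
```

View pics/w7.png

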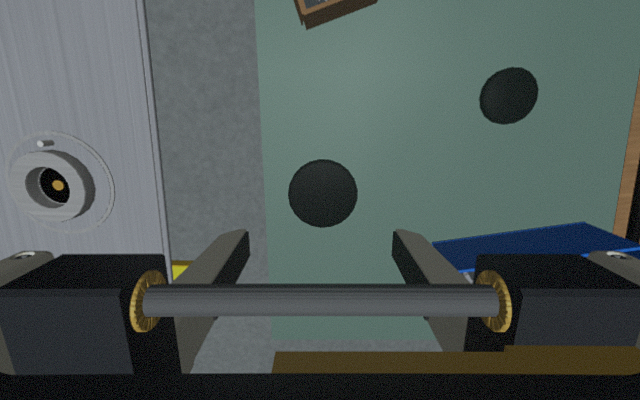

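Cap at (322,193), triangulated height about 9–12 mm, consistent with 13. Descending.

```bash
python3 -m inch '[{"slide":[0.15,0.2,6],"twist":[0,0,0],"gripper":8.5},{"slide":[0.15,0.2,10],"twist":[0,0,0],"gripper":8.5},{"slide":[0.15,0.2,11.7],"twist":[0,0,0],"gripper":8.5},{"slide":[0.15,0.2,11.7],"twist":[0,0,0],"gripper":8.5},{"slide":[0.15,0.2,11.7],"twist":[0,0,0],"gripper":8.5}]'
```

```text
time: 8.0
ee_pos: [423.1, -259.0, 6.8]
orientation: [0.001, 1.0, 0.0, 0.001]
ft_force: [0.0, -0.9, 1.0]
finger_gap: 0.913
```

```bash
python3 -m inch '[{"slide":[0,0,0.2],"twist":[0,0,0],"gripper":8.5},{"slide":[0,0,0.2],"twist":[0,0,0],"gripper":8.5}]'
```

```text
time: 8.25
ee_pos: [422.0, -258.7, 3.5]
orientation: [0.0, 1.0, -0.0, 0.001]
ft_force: [-0.0, -0.2, 0.2]
finger_gap: 0.912
```

```bash
python3 -m inch '[{"slide":[0,0,0],"twist":[0,0,0],"gripper":5.5},{"slide":[0,0,0],"twist":[0,0,0],"gripper":5.5},{"slide":[0,0,0],"twist":[0,0,0],"gripper":5.5},{"slide":[0,0,0],"twist":[0,0,0],"gripper":5.5}]'; python3 -c "
from h import *
w=snap('wrist','w8')
go(552.5,79,150,0)"
```

```text
time: 8.75
ee_pos: [421.4, -258.2, 2.7]
orientation: [-0.0, 1.0, -0.0, -0.0]
ft_force: [-0.7, 1.5, 1.9]
finger_gap: 0.697
t 8.8 at [ 421.4 -258.2    2.7] slide [ 13.11 -33.72 -14.73] twist [-0.  0. -0.] gap 64.7 F [-1.8  0.8  3.3]
```

View pics/w8.png

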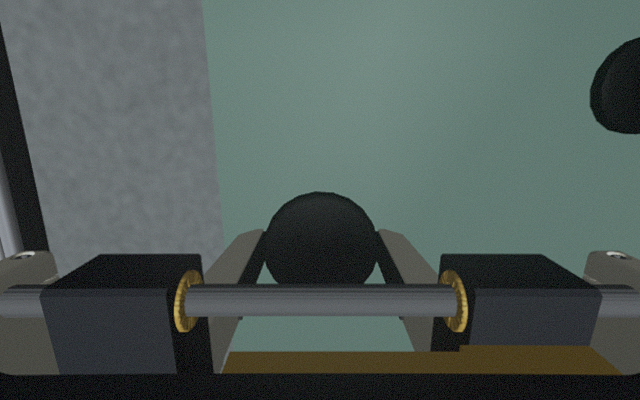

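```bash
python3 -c "
from h import *
w=load('w8')
hsv=cv2.cvtColor(w['color'],cv2.COLOR_RGB2HSV);v=hsv[...,2]
col=v[180:215,315:327].mean(1).round(0);print(list(zip(range(180,215),col))[5:22])
print(onplane(w,(320.5,191.5),12.5), w['state']['ee_pos'])
rows=[v[r,255:385] for r in (245,250)]
for r in rows: i=np.where(r<60)[0]+255; print(i.min(),i.max())
"; python3 -m inch '[{"slide":[0,0,-6],"twist":[0,0,0],"gripper":5.5},{"slide":[0,0,-12],"twist":[0,0,0],"gripper":5.5},{"slide":[4,-6,-15],"twist":[0,0,0],"gripper":5.5},{"slide":[10,-12,-15],"twist":[0,0,0],"gripper":5.5},{"slide":[13,-30,-15],"twist":[0,0,0],"gripper":5.5},{"slide":[13.1,-33.7,-15],"twist":[0,0,0],"gripper":5.5},{"slide":[13.1,-33.7,-15],"twist":[0,0,0],"gripper":5.5},{"slide":[13.1,-33.7,-15],"twist":[0,0,0],"gripper":5.5}]'
```

```text
[(185, np.float64(130.0)), (186, np.float64(129.0)), (187, np.float64(129.0)), (188, np.float64(129.0)), (189, np.float64(131.0)), (190, np.float64(132.0)), (191, np.float64(101.0)), (192, np.float64(49.0)), (193, np.float64(29.0)), (194, np.float64(34.0)), (195, np.float64(35.0)), (196, np.float64(41.0)), (197, np.float64(42.0)), (198, np.float64(45.0)), (199, np.float64(46.0)), (200, np.float64(47.0)), (201, np.float64(47.0))]
[ 454.99430301 -258.77542107   12.5       ] [ 421.37330472 -258.21907339    2.69686726]
256 384
255 384
time: 9.8
ee_pos: [552.3, 80.7, 152.3]
orientation: [0.0, 1.0, -0.0, -0.0]
ft_force: [0.8, -0.7, -1.1]
finger_gap: 0.7
```

```bash
python3 -c "
from h import *
w=snap('wrist','w9')
go(552.5,79,90,0)
im=cv2.resize(w['color'][130:280,240:400,::-1],None,fx=4,fy=4,interpolation=cv2.INTER_CUBIC);cv2.imwrite('pics/c9.png',im)
for X in [(583.5,79,77),(592.5,79,63)]: print(proj(w,X))"
```

```text
t 9.85 at [552.9  88.2 152.5] slide [-0.05  0.95  6.25] twist [-0.3 -0.   0.2] gap 64.9 F [-3.2  5.  -1.3]
[321.82292037 169.40218473]
[321.75722595 156.07922525]
```

View pics/c9.png

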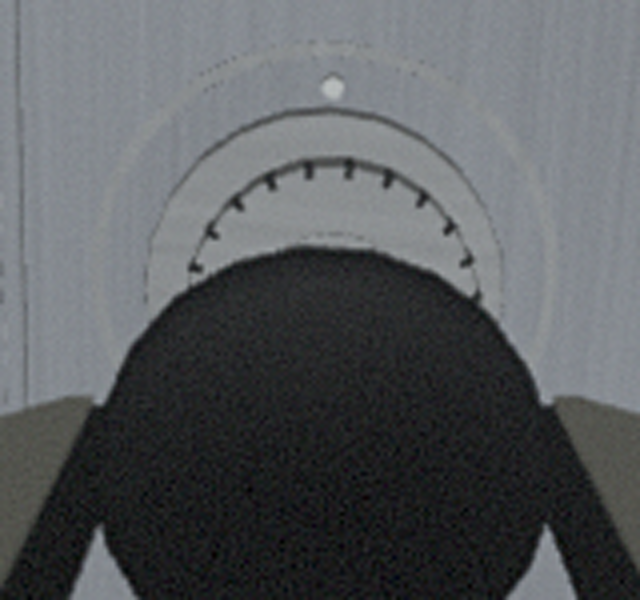

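```bash
python3 -m inch '[{"slide":[0,0,0],"twist":[0,0,0],"gripper":5.5},{"slide":[0,0,0],"twist":[0,0,0],"gripper":5.5}]';python3 -c "
from h import *
w=snap('wrist','w10')
go(552.3,78,90,0)
im=cv2.resize(w['color'][130:280,240:400,::-1],None,fx=4,fy=4,interpolation=cv2.INTER_CUBIC);cv2.imwrite('pics/c10.png',im)
for X in [(583.5,79,77),(592.5,79,63)]: print(proj(w,X))"
```

```text
time: 10.1
ee_pos: [552.0, 77.9, 152.1]
orientation: [0.0, 1.0, -0.0, -0.0]
ft_force: [-0.4, 0.1, -0.3]
finger_gap: 0.695
t 10.15 at [552.1  77.5 152.3] slide [ 0.03 -0.05  6.23] twist [ 0.   0.  -0.1] gap 64.7 F [ 0.3 -0.4 -2. ]
[318.34141474 168.98526147]
[318.41956388 155.65482146]
```

View pics/c10.png

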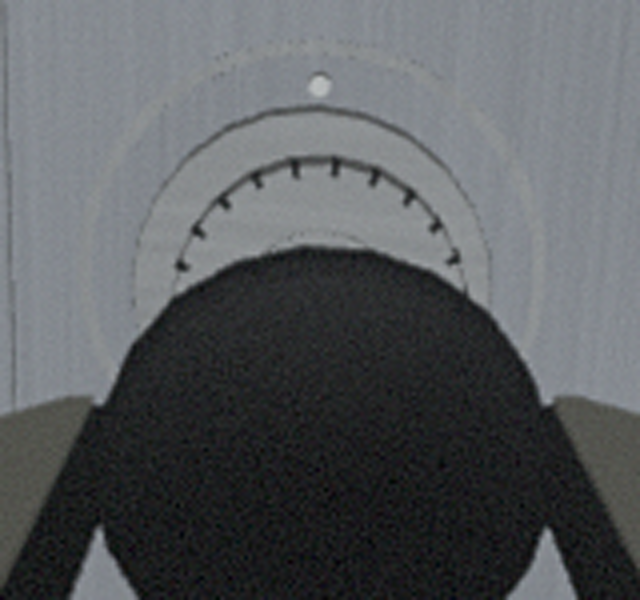

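```bash
python3 -m inch '[{"slide":[-0.05,0,5],"twist":[0,0,0],"gripper":5.5},{"slide":[-0.05,0,6.8],"twist":[0,0,0],"gripper":5.5},{"slide":[-0.05,0,7.3],"twist":[0,0,0],"gripper":5.5},{"slide":[-0.05,0,7.5],"twist":[0,0,0],"gripper":5.5},{"slide":[-0.05,0,7.5],"twist":[0,0,0],"gripper":5.5},{"slide":[-0.05,0,7.7],"twist":[0,0,0],"gripper":5.5},{"slide":[-0.05,0,7.7],"twist":[0,0,0],"gripper":5.5}]'
```

```text
time: 11.02
ee_pos: [552.1, 78.8, 76.0]
orientation: [-0.0, 1.0, 0.0, 0.0]
ft_force: [-0.8, 0.2, -0.8]
finger_gap: 0.697
```

```bash
python3 -m inch '[{"slide":[0,0,0.1],"twist":[0,0,0],"gripper":5.5},{"slide":[0,0,0.1],"twist":[0,0,0],"gripper":5.5}]'; python3 -c "
from h import *
w=snap('wrist','w11')
go(552.3,78,90,0)
im=cv2.resize(w['color'][130:280,240:400,::-1],None,fx=4,fy=4,interpolation=cv2.INTER_CUBIC);cv2.imwrite('pics/c11.png',im)"
```

```text
time: 11.28
ee_pos: [552.0, 78.7, 74.7]
orientation: [-0.0, 1.0, 0.0, 0.0]
ft_force: [0.3, 0.7, -0.8]
finger_gap: 0.694
t 11.32 at [552.   78.7  74.7] slide [ 0.03  0.07 -1.53] twist [-0. -0.  0.] gap 64.8 F [-0.   0.5 -0.6]
```

View pics/c11.png

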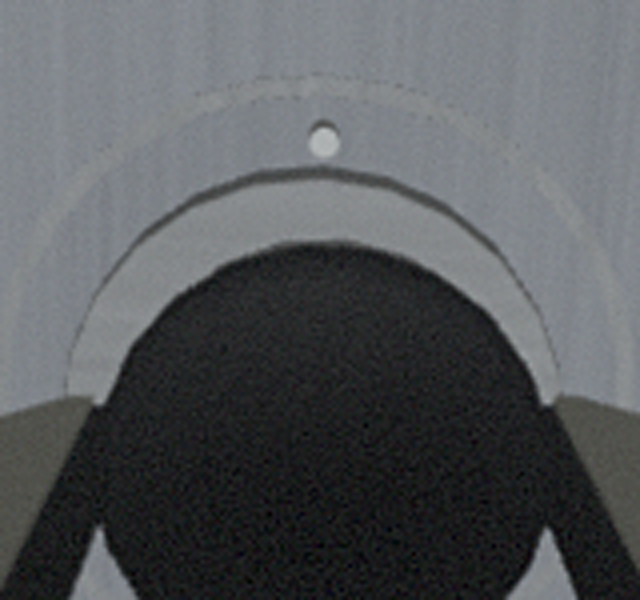

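```bash
python3 -m inch '[{"slide":[0,0,0.15],"twist":[0,0,0],"gripper":5.5},{"slide":[0,0,0.15],"twist":[0,0,0],"gripper":5.5},{"slide":[0,0,0.15],"twist":[0,0,0],"gripper":8},{"slide":[0,0,0.15],"twist":[0,0,0],"gripper":8}]'; python3 -m inch '[{"slide":[0,0,0],"twist":[0,0,0],"gripper":8},{"slide":[0,0,-4],"twist":[0,0,0],"gripper":8},{"slide":[0,0,-8],"twist":[0,0,0],"gripper":8},{"slide":[0,0,-8],"twist":[0,0,0],"gripper":8},{"slide":[0,0,-8],"twist":[0,0,0],"gripper":8}]';  python3 -c "
from h import *
w=snap('wrist','w12')
go(428,278,180,0)"
```

```text
time: 11.82
ee_pos: [552.0, 78.7, 73.2]
orientation: [-0.0, 1.0, -0.0, 0.0]
ft_force: [-0.2, -0.5, 0.1]
finger_gap: 0.838
time: 12.45
ee_pos: [551.6, 78.7, 152.5]
orientation: [0.0, 1.0, 0.0, -0.0]
ft_force: [0.2, -0.2, 0.1]
finger_gap: 0.859
t 12.5 at [551.   78.6 151.7] slide [-12.31 -19.94  -2.8 ] twist [0.  0.1 0. ] gap 79.9 F [-0.9 -0.8  0.9]
```

View pics/w12.png

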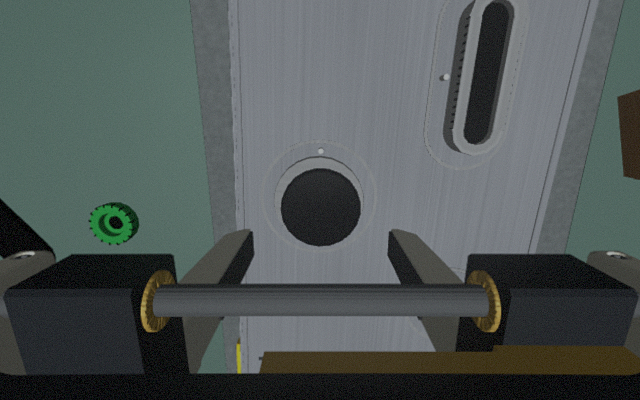

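```bash
python3 -m inch '[{"slide":[-12.3,-19.9,-1],"twist":[0,0,0],"gripper":7},{"slide":[-12.3,-19.9,-1],"twist":[0,0,0],"gripper":7},{"slide":[-12.3,-19.9,-1],"twist":[0,0,0],"gripper":7},{"slide":[-12.3,-19.9,-1],"twist":[0,0,0],"gripper":7},{"slide":[-12.3,-19.9,2],"twist":[0,0,0],"gripper":7},{"slide":[-12.3,-19.9,2],"twist":[0,0,0],"gripper":7},{"slide":[-12.3,-19.9,2],"twist":[0,0,0],"gripper":7},{"slide":[-12.3,-19.9,2],"twist":[0,0,0],"gripper":7}]'; python3 -c "
from h import *
w=load('w12')
# height of cap from depth map
T=c2w(w)
for uv in [(320,205),(300,205),(340,205),(320,185),(320,225)]:
    o,v=ray(w,uv); print(uv,(o+v*w['z_map'][uv[1],uv[0]]).round(1))
b=blob(w,(320,207),'d');print('cap',onplane(w,b['c'],85))
w=snap('wrist','w13')
P0=proj(w,(418,278,24)); b=blob(w,P0,'b',thr=115);print(P0,b)
P=onplane(w,b['c'],22);print(P)
b2=blob(load('w2'),(162,250),'b',thr=115);print(tri([(w,b['c']),(load('w2'),b2['c'])]))
go(P[0],P[1],14,0)"
```

```text
time: 13.5
ee_pos: [429.7, 277.4, 134.0]
orientation: [-0.0, 1.0, -0.001, 0.0]
ft_force: [0.6, -0.1, -0.6]
finger_gap: 0.752
(320, 205) [555.1  78.5  85.1]
(300, 205) [623.2  78.2 317.8]
(340, 205) [555.   62.3  84.6]
(320, 185) [571.3  78.5  83.4]
(320, 225) [537.1  78.5  82.7]
cap [553.42484545  78.30687636  85.        ]
[319.2555679  207.95716961] {'e': ((320.00970458984375, 197.3688507080078), (42.9901237487793, 45.87939453125), 82.39427947998047), 'c': (320.06119873817033, 197.3236593059937), 'rect': ((319.8852233886719, 197.2622833251953), (43.276466369628906, 44.30076599121094), 50.19443130493164), 'a': 1585.0}
[427.985086  277.2214961  22.       ]
(array([427.70604173, 277.32462401,  19.88256744]), [0.28787893351335986, 0.28787893351341765])
t 13.55 at [429.7 277.5 134.1] slide [-0.19  0.03 12.01] twist [-0.  -0.1 -0.1] gap 70.1 F [-0.9  0.2  0.4]
```

View pics/w13.png

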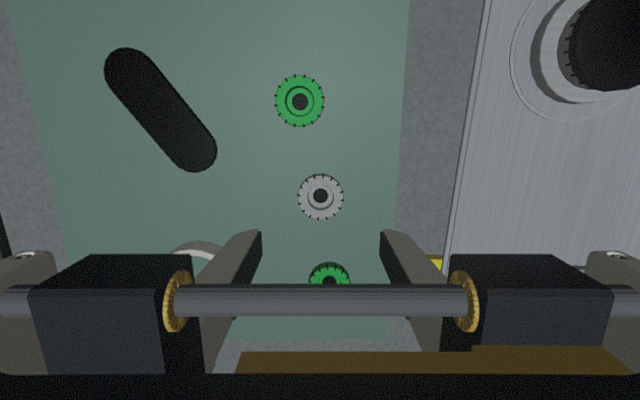

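The large cap reads z ≈ 85 (home is 85) and level. The bare small crown is at (320,197), between the two green ones. Gripping it.

```bash
python3 -m inch '[{"slide":[-0.2,0,6],"twist":[0,0,0],"gripper":7},{"slide":[-0.2,0,10],"twist":[0,0,0],"gripper":7},{"slide":[-0.2,0,12],"twist":[0,0,0],"gripper":7},{"slide":[-0.2,0,12],"twist":[0,0,0],"gripper":7},{"slide":[-0.2,0,12],"twist":[0,0,0],"gripper":7},{"slide":[-0.2,0,12],"twist":[0,0,0],"gripper":3.8},{"slide":[-0.2,0,12],"twist":[0,0,0],"gripper":3.8},{"slide":[-0.2,0,12],"twist":[0,0,0],"gripper":3.8}]'; python3 -m inch '[{"slide":[0,0,0],"twist":[0,0,0],"gripper":3.8}]';  python3 -c "
from h import *
go(439.5,-50,140,0)"
```

```text
time: 14.55
ee_pos: [427.2, 277.9, 13.7]
orientation: [-0.0, 1.0, 0.0, 0.0]
ft_force: [0.4, -0.9, 0.5]
finger_gap: 0.477
time: 14.68
ee_pos: [427.2, 277.9, 13.7]
orientation: [-0.0, 1.0, 0.0, 0.0]
ft_force: [0.0, -0.6, 4.9]
finger_gap: 0.466
t 14.68 at [427.2 277.9  13.7] slide [  1.23  32.78 -12.64] twist [-0. -0.  0.] gap 43.3 F [ 0.  -0.6  4.9]
```

```bash
python3 -m inch '[{"slide":[0,0,-6],"twist":[0,0,0],"gripper":3.8},{"slide":[0,0,-11],"twist":[0,0,0],"gripper":3.8},{"slide":[1.2,6,-12.6],"twist":[0,0,0],"gripper":3.8},{"slide":[1.2,32.8,-12.6],"twist":[0,0,0],"gripper":3.8},{"slide":[1.2,32.8,-12.6],"twist":[0,0,0],"gripper":3.8},{"slide":[1.2,32.8,-12.6],"twist":[0,0,0],"gripper":3.8},{"slide":[1.2,32.8,-12.6],"twist":[0,0,0],"gripper":3.8},{"slide":[1.2,32.8,-12.6],"twist":[0,0,0],"gripper":3.8}]'; python3 -m inch '[{"slide":[0,0,0],"twist":[0,0,0],"gripper":3.8},{"slide":[0,0,0],"twist":[0,0,0],"gripper":3.8},{"slide":[0,0,0],"twist":[0,0,0],"gripper":3.8},{"slide":[0,0,0],"twist":[0,0,0],"gripper":3.8}]';  python3 -c "
from h import *
w=snap('wrist','w14')
im=cv2.resize(w['color'][130:280,240:400,::-1],None,fx=4,fy=4,interpolation=cv2.INTER_CUBIC);cv2.imwrite('pics/c14.png',im)
for X in [(439.5+28,-50,63),(439.5+16,-50,63),(439.5,-50+28,63),(439.5,-50-28,63)]: print(proj(w,X))
p=w['state']['ee_pos']
for dx,dy in[(22,0),(0,22),(0,-22),(12.5,0)]: print('crown',proj(w,p+[dx,dy,10.3]))
go(439.5,-50,67,0)"
```

```text
time: 15.68
ee_pos: [438.3, -53.5, 139.0]
orientation: [0.0, 1.0, -0.002, -0.0]
ft_force: [-0.5, 0.4, -1.3]
finger_gap: 0.464
time: 16.18
ee_pos: [438.9, -49.4, 139.1]
orientation: [-0.0, 1.0, 0.001, -0.0]
ft_force: [0.4, -0.3, -0.4]
finger_gap: 0.469
[320.51298538 172.44629642]
[320.48342166 186.86251596]
[286.96776499 205.46537109]
[353.91863507 205.58718497]
crown [319.53085859 212.60954642]
crown [280.14352098 250.05604147]
crown [358.81876163 250.19219867]
crown [319.51041162 229.12022529]
t 16.23 at [438.9 -49.6 139.1] slide [0.06 0.04 7.21] twist [-0.   0.   0.1] gap 43.2 F [ 1.3  0.5 -0.4]
```

View pics/c14.png

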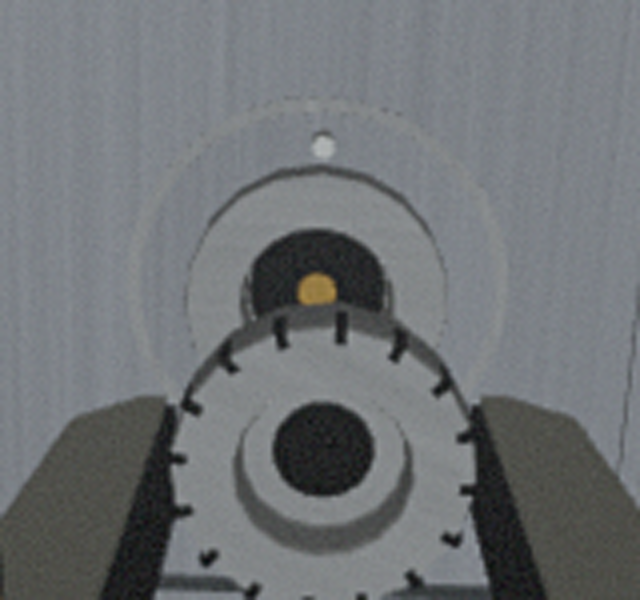

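```bash
python3 -m inch '[{"slide":[0,-0.15,4],"twist":[0,0,0],"gripper":3.8},{"slide":[0,-0.15,6],"twist":[0,0,0],"gripper":3.8},{"slide":[0,-0.15,6.6],"twist":[0,0,0],"gripper":3.8},{"slide":[0,-0.15,7],"twist":[0,0,0],"gripper":3.8},{"slide":[0,-0.15,7.2],"twist":[0,0,0],"gripper":3.8},{"slide":[0,-0.15,7.2],"twist":[0,0,0],"gripper":3.8}]'; python3 -m inch '[{"slide":[0,0,0],"twist":[0,0,0],"gripper":3.8},{"slide":[0,0,0],"twist":[0,0,0],"gripper":3.8}]'
```

```text
time: 16.98
ee_pos: [439.4, -48.9, 67.8]
orientation: [0.0, 1.0, -0.0, 0.001]
ft_force: [0.9, 0.5, -0.5]
finger_gap: 0.463
time: 17.23
ee_pos: [439.1, -48.9, 67.5]
orientation: [0.0, 1.0, -0.0, 0.0]
ft_force: [0.3, -0.4, -0.9]
finger_gap: 0.469
```

```bash
python3 -m inch '[{"slide":[0,-0.05,0.1],"twist":[0,0,0],"gripper":3.8},{"slide":[0,-0.05,0.1],"twist":[0,0,0],"gripper":3.8},{"slide":[0,-0.05,0.1],"twist":[0,0,0],"gripper":6},{"slide":[0,-0.05,0.1],"twist":[0,0,0],"gripper":6},{"slide":[0,-0.05,0.1],"twist":[0,0,0],"gripper":6}]'; python3 -m inch '[{"slide":[0,0,-3],"twist":[0,0,0],"gripper":6},{"slide":[0,0,-8],"twist":[0,0,0],"gripper":6},{"slide":[0,0,-8],"twist":[0,0,0],"gripper":6},{"slide":[0,0,-8],"twist":[0,0,0],"gripper":6},{"slide":[0,0,-8],"twist":[0,0,0],"gripper":6}]';  python3 -c "
from h import *
w=snap('wrist','w15')
im=cv2.resize(w['color'][130:280,240:400,::-1],None,fx=4,fy=4,interpolation=cv2.INTER_CUBIC);cv2.imwrite('pics/c15.png',im)
for X in [(439.1+28,-49,63),(439.1,-49+28,63),(439.1,-49-28,63)]: print('cup',proj(w,X))
for X in [(439.1+22,-49,77),(439.1-22,-49,77),(439.1,-49+22,77),(439.1,-49-22,77)]: print('crown',proj(w,X))
go(508.5,-417,150,0)"
```

```text
time: 17.85
ee_pos: [438.8, -48.2, 66.0]
orientation: [-0.0, 1.0, 0.0, -0.0]
ft_force: [-0.3, -0.3, 0.3]
finger_gap: 0.641
time: 18.48
ee_pos: [437.9, -48.1, 144.6]
orientation: [-0.0, 1.0, -0.0, -0.001]
ft_force: [0.8, 0.1, -1.0]
finger_gap: 0.646
cup [320.94932679 170.26714203]
cup [288.10777891 202.7301577 ]
cup [353.74034225 202.75823963]
crown [320.96764562 180.83522038]
crown [320.9235673  232.96652539]
crown [293.72980263 207.5070427 ]
crown [348.1623488  207.53068032]
t 18.52 at [437.8 -48.1 144.6] slide [ 7.07 36.89 -0.58] twist [-0.   0.1 -0. ] gap 60.0 F [ 0.3 -0.4  0.4]
```

View pics/c15.png

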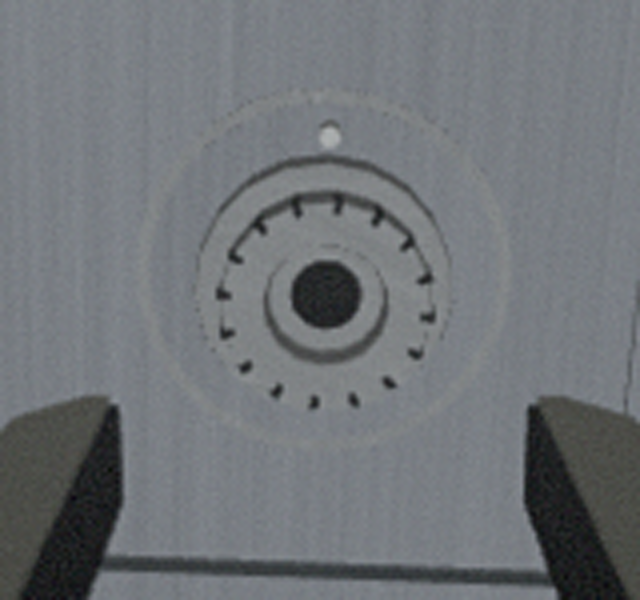

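The small crown is seated and concentric in its cup. Next the small cap.

```bash
python3 -m inch '[{"slide":[7,36.9,-0.5],"twist":[0,0,0],"gripper":7},{"slide":[7,36.9,-0.5],"twist":[0,0,0],"gripper":7},{"slide":[7,36.9,-0.5],"twist":[0,0,0],"gripper":7},{"slide":[7,36.9,-0.5],"twist":[0,0,0],"gripper":7},{"slide":[7,36.9,-0.5],"twist":[0,0,0],"gripper":7},{"slide":[7,36.9,-0.5],"twist":[0,0,0],"gripper":7},{"slide":[7,36.9,2],"twist":[0,0,0],"gripper":7},{"slide":[7,36.9,2],"twist":[0,0,0],"gripper":7}]'; python3 -m inch '[{"slide":[0,0,0],"twist":[0,0,0],"gripper":7},{"slide":[0,0,0],"twist":[0,0,0],"gripper":7},{"slide":[0,0,0],"twist":[0,0,0],"gripper":7}]';  python3 -c "
from h import *
w=snap('wrist','w16')
P0=proj(w,(508.5,-417,13)); b=blob(w,P0,'d',thr=60);print(P0,b)
b1=blob(load('w1'),(560,81),'d');b7=blob(load('w7'),(508,96),'d');print(tri([(w,b['c']),(load('w1'),b1['c'])]),tri([(w,b['c']),(load('w7'),b7['c'])]))
P=onplane(w,b['c'],12);print(P)
go(P[0],P[1],2.7,0)
"
```

```text
time: 19.52
ee_pos: [506.7, -416.1, 121.6]
orientation: [-0.003, 1.0, -0.001, -0.003]
ft_force: [-0.7, 0.5, 0.1]
finger_gap: 0.754
time: 19.9
ee_pos: [509.4, -417.1, 127.4]
orientation: [0.001, 1.0, 0.0, 0.001]
ft_force: [0.0, 0.3, 0.5]
finger_gap: 0.749
[319.61577646 195.93326239] {'e': ((321.73651123046875, 194.9357452392578), (46.111854553222656, 46.2042350769043), 31.557483673095703), 'c': (321.5981253661394, 194.86760398359695), 'rect': ((321.5, 194.5), (45.0, 45.0), 90.0), 'a': 1707.0}
(array([ 508.4478444 , -418.87896562,    8.20022874]), [0.1199274176858896, 0.11992741768577603]) (array([ 508.46902043, -418.89975345,    8.4989692 ]), [0.06230176125583139, 0.0623017612558484])
[ 509.30369128 -418.90854276   12.        ]
t 19.95 at [ 509.4 -417.1  127.3] slide [-0.02  0.16 12.46] twist [ 0.1 -0.1  0. ] gap 69.9 F [ 0.5 -0.4  0.2]
```

View pics/w16.png

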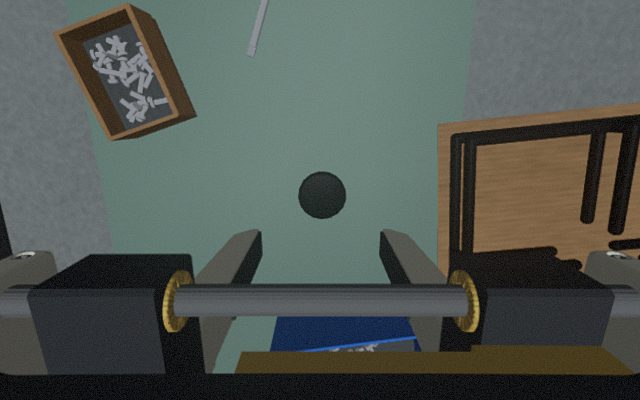

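```bash
python3 -m inch '[{"slide":[0,0.15,6],"twist":[0,0,0],"gripper":7},{"slide":[0,0.15,10],"twist":[0,0,0],"gripper":7},{"slide":[0,0.15,12],"twist":[0,0,0],"gripper":7},{"slide":[0,0.15,12.4],"twist":[0,0,0],"gripper":7},{"slide":[0,0.15,12.4],"twist":[0,0,0],"gripper":7},{"slide":[0,0.15,12.4],"twist":[0,0,0],"gripper":7}]'; python3 -m inch '[{"slide":[0,0,0],"twist":[0,0,0],"gripper":4},{"slide":[0,0,0],"twist":[0,0,0],"gripper":4},{"slide":[0,0,0],"twist":[0,0,0],"gripper":4},{"slide":[0,0,0],"twist":[0,0,0],"gripper":4}]';  python3 -c "
from h import *
w=snap('wrist','w17')
go(439.5,-49.5,140,0)
p=w['state']['ee_pos']
v=cv2.cvtColor(w['color'],cv2.COLOR_RGB2HSV)[...,2]
print(v[195:225,315:327].mean(1).round(0)); print(proj(w,[p[0]+23.5,p[1],13]))"
```

```text
time: 20.7
ee_pos: [510.2, -420.0, 4.5]
orientation: [0.001, 1.0, 0.0, 0.001]
ft_force: [-0.5, 0.3, -0.2]
finger_gap: 0.748
time: 21.2
ee_pos: [509.0, -418.9, 2.4]
orientation: [0.0, 1.0, -0.0, 0.0]
ft_force: [-0.2, 0.5, 2.1]
finger_gap: 0.492
t 21.25 at [ 509.  -418.9    2.4] slide [ -6.95 -36.94 -13.77] twist [ 0. -0. -0.] gap 45.9 F [-0.9 -0.4  2.5]
[126. 125. 127. 124. 126. 125. 124. 125. 124. 125. 125. 127. 130.  83.
  35.  28.  30.  38.  39.  39.  42.  44.  47.  47.  45.  47.  42.  44.
  43.  46.]
[319.46972571 210.09290527]
```

```bash
python3 -m inch '[{"slide":[0,0,-6],"twist":[0,0,0],"gripper":4},{"slide":[0,0,-11],"twist":[0,0,0],"gripper":4},{"slide":[-6.9,-6,-13.7],"twist":[0,0,0],"gripper":4},{"slide":[-6.9,-36.9,-13.7],"twist":[0,0,0],"gripper":4},{"slide":[-6.9,-36.9,-13.7],"twist":[0,0,0],"gripper":4},{"slide":[-6.9,-36.9,-13.7],"twist":[0,0,0],"gripper":4},{"slide":[-6.9,-36.9,-13.7],"twist":[0,0,0],"gripper":4},{"slide":[-6.9,-36.9,-13.7],"twist":[0,0,0],"gripper":4}]'; python3 -m inch '[{"slide":[-6.9,0,0],"twist":[0,0,0],"gripper":4}]' >/dev/null; python3 -c "
from h import *
go(439.5,-49.5,140,0)"
```

```text
time: 22.25
ee_pos: [440.6, -66.1, 138.6]
orientation: [-0.0, 1.0, -0.0, 0.0]
ft_force: [1.3, 0.2, -0.5]
finger_gap: 0.495
t 22.38 at [379.1 -63.3 138.1] slide [ 6.05 -1.33 -0.2 ] twist [-0.1  0.1  0.5] gap 45.6 F [-1.2 -1.9  1.1]
```

I typed a wrong settle row (-6.9 instead of 0). It only shifted the arm in free air, so I'm bringing it back.

```bash
python3 -m inch '[{"slide":[6,-1.3,0],"twist":[0,0,0],"gripper":4},{"slide":[6,-1.3,0],"twist":[0,0,0],"gripper":4},{"slide":[6,-1.3,0],"twist":[0,0,0],"gripper":4},{"slide":[6,-1.3,0],"twist":[0,0,0],"gripper":4},{"slide":[6,-1.3,0],"twist":[0,0,0],"gripper":4}]'; python3 -c "
from h import *
w=snap('wrist','w18')
go(439.0,-49.6,75,0)
im=cv2.resize(w['color'][130:280,240:400,::-1],None,fx=4,fy=4,interpolation=cv2.INTER_CUBIC);cv2.imwrite('pics/c18.png',im)
for X in [(439.8+22,-49.6,77),(439.8,-49.6+22,77),(439.8,-49.6-22,77)]: print('crown',(proj(w,X)-[240,130])*4)
"
```

```text
time: 23.0
ee_pos: [439.2, -55.4, 139.0]
orientation: [0.0, 1.0, -0.0, 0.0]
ft_force: [-0.2, 0.2, -0.1]
finger_gap: 0.495
t 23.05 at [439.1 -55.4 138.9] slide [-0.01 -0.58  6.39] twist [ 0. -0. -0.] gap 45.7 F [ 0.6 -0.3 -1.4]
crown [288.62107713 213.17813032]
crown [178.21092515 322.10248562]
crown [400.66916727 322.00728821]
```

View pics/c18.png

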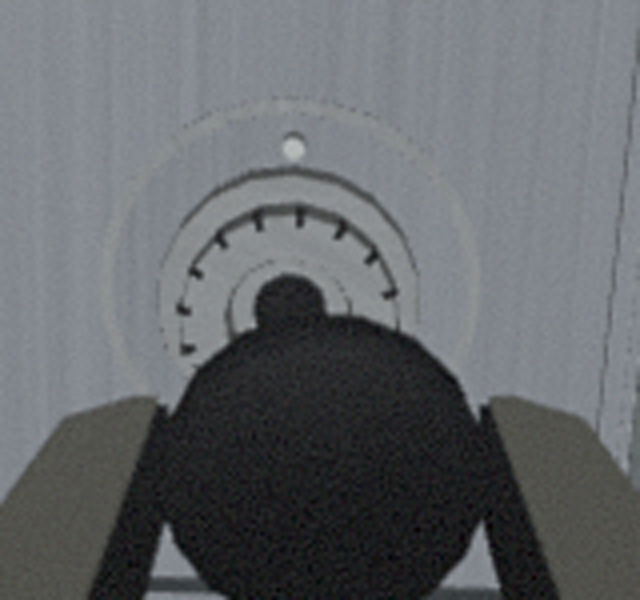

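```bash
python3 -m inch '[{"slide":[0,-0.67,3],"twist":[0,0,0],"gripper":4},{"slide":[0,-0.67,5],"twist":[0,0,0],"gripper":4},{"slide":[0,-0.67,5.6],"twist":[0,0,0],"gripper":4},{"slide":[0,-0.67,6],"twist":[0,0,0],"gripper":4},{"slide":[0,-0.67,6.2],"twist":[0,0,0],"gripper":4},{"slide":[0,-0.67,6.4],"twist":[0,0,0],"gripper":4},{"slide":[0,-0.67,6.4],"twist":[0,0,0],"gripper":4}]';python3 -m inch '[{"slide":[0,0,0.1],"twist":[0,0,0],"gripper":4},{"slide":[0,0,0.1],"twist":[0,0,0],"gripper":4}]'
```

```text
time: 23.92
ee_pos: [438.9, -48.3, 74.9]
orientation: [0.0, 1.0, 0.0, 0.0]
ft_force: [-0.0, 0.1, -1.1]
finger_gap: 0.493
time: 24.18
ee_pos: [439.0, -48.3, 74.3]
orientation: [0.0, 1.0, 0.0, 0.0]
ft_force: [-3.1, 0.4, 4.5]
finger_gap: 0.488
```

```bash
python3 -m inch '[{"slide":[0,0,0],"twist":[0,0,0],"gripper":6.5},{"slide":[0,0,0],"twist":[0,0,0],"gripper":6.5},{"slide":[0,0,0],"twist":[0,0,0],"gripper":6.5}]'; python3 -m inch '[{"slide":[0,0,-3],"twist":[0,0,0],"gripper":6.5},{"slide":[0,0,-8],"twist":[0,0,0],"gripper":6.5},{"slide":[0,0,-8],"twist":[0,0,0],"gripper":6.5},{"slide":[0,0,-8],"twist":[0,0,0],"gripper":6.5},{"slide":[0,0,-8],"twist":[0,0,0],"gripper":6.5}]';  python3 -c "
from h import *
w=snap('wrist','w19')
b=blob(w,proj(w,(439.8,-49.6,85)),'d',thr=60); print(b['c'],onplane(w,b['c'],85))
u,v=map(int,b['c'])
for uv in [(u,v),(u-12,v),(u+12,v),(u,v-12),(u,v+12)]:
    o,r=ray(w,uv); print(uv,(o+r*w['z_map'][uv[1],uv[0]]).round(1))
go(507,421,160,0)"
```

```text
time: 24.55
ee_pos: [438.6, -48.2, 73.5]
orientation: [-0.0, 1.0, 0.0, -0.0]
ft_force: [0.6, -0.8, 0.7]
finger_gap: 0.691
time: 25.18
ee_pos: [437.7, -48.0, 152.0]
orientation: [-0.0, 1.0, -0.0, -0.001]
ft_force: [-0.2, 0.1, 0.1]
finger_gap: 0.696
(320.6641221374046, 205.99075934110084) [440.34663246 -48.67365843  85.        ]
(320, 205) [440.5 -48.1  82.6]
(308, 205) [440.8 -38.4  83.7]
(332, 205) [441.  -57.8  84.4]
(320, 193) [451.  -48.1  84.3]
(320, 217) [430.7 -48.1  84.1]
t 25.23 at [437.7 -48.  152.1] slide [  6.93 -46.9   -0.78] twist [-0.   0.2 -0. ] gap 65.0 F [-0.5 -0.7  0.8]
```

View pics/w19.png

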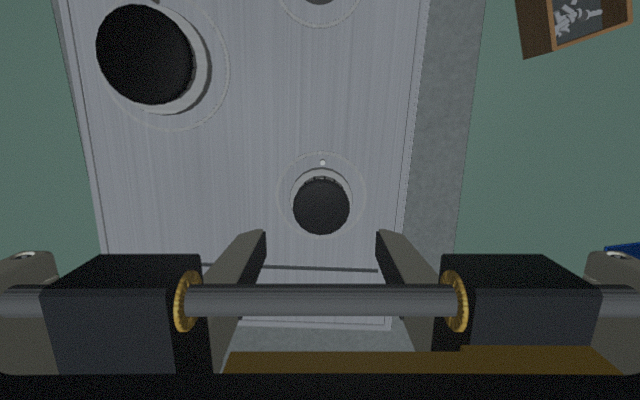

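The small cap sits level at z ≈ 84–85, centred within about 1 mm. Next, the long cap and head directions.

```bash
cat >> h.py <<'E'
def bar(d,seed,z,r=100,thr=60):
    b=blob(d,seed,'d',r,thr); 
    pts=cv2.boxPoints(b['rect']); e=[np.linalg.norm(pts[i]-pts[(i+1)%4]) for i in range(4)]
    i=int(np.argmin(e[:2])); a=(pts[i]+pts[(i+1)%4])/2; c=(pts[(i+2)%4]+pts[(i+3)%4])/2
    A,C=onplane(d,a,z),onplane(d,c,z); t=C-A; L=np.linalg.norm(t)
    m=onplane(d,b['c'],z)
    return m.round(1),(((A+C)/2)).round(1),round(L,1),round(np.degrees(np.arctan2(t[1],t[0]))%180,1),np.round(b['c'],1)
E
python3 -c "
from h import *
print('cap w13',bar(load('w13'),(160,110),13)); print('cap w2',bar(load('w2'),(50,190),13,thr=50))
for n,s in(('w2',(458,55)),('w12',(487,80))): print('head',n,bar(load(n),s,68))
"; python3 -m inch '[{"slide":[6.9,-46.9,-1],"twist":[0,0,0],"gripper":7},{"slide":[6.9,-46.9,-1],"twist":[0,0,0],"gripper":7},{"slide":[6.9,-46.9,-1],"twist":[0,0,0],"gripper":7},{"slide":[6.9,-46.9,-1],"twist":[0,0,0],"gripper":7},{"slide":[6.9,-46.9,-1],"twist":[0,0,0],"gripper":7},{"slide":[6.9,-46.9,-1],"twist":[0,0,0],"gripper":7},{"slide":[6.9,-46.9,-1],"twist":[0,0,0],"gripper":7},{"slide":[6.9,-46.9,-1],"twist":[0,0,0],"gripper":7}]'; python3 -c "
from h import *
go(507,421,160,0)"
```

```text
cap w13 (array([508.8, 423.1,  13. ]), array([506., 421.,  13.]), np.float64(124.3), np.float64(36.0), array([159.6, 109. ]))
cap w2 (array([508.9, 420.3,  13. ]), array([506.7, 418.6,  13. ]), np.float64(124.9), np.float64(36.2), array([ 50., 189.]))
head w2 (array([656.4, -49.7,  68. ]), array([652.8, -49.9,  68. ]), np.float64(99.3), np.float64(178.2), array([458.5,  54.3]))
head w12 (array([657.4, -49.4,  68. ]), array([653.4, -49.7,  68. ]), np.float64(101.3), np.float64(178.3), array([486.5,  71.1]))
time: 26.22
ee_pos: [506.7, 423.4, 161.8]
orientation: [0.0, 1.0, 0.001, -0.001]
ft_force: [1.1, -0.2, 0.5]
finger_gap: 0.755
t 26.23 at [506.7 423.4 161.8] slide [0.03 0.24 0.18] twist [0.1 0.1 0.1] gap 70.2 F [ 1.1 -0.2  0.5]
```

```bash
python3 -m inch '[{"slide":[0,0,2],"twist":[0,0,-36],"gripper":7},{"slide":[0,0,2],"twist":[0,0,-36],"gripper":7},{"slide":[0,0,2],"twist":[0,0,-36],"gripper":7},{"slide":[0,0,2],"twist":[0,0,-36],"gripper":7},{"slide":[0,0,2],"twist":[0,0,-36],"gripper":7},{"slide":[0,0,2],"twist":[0,0,-36],"gripper":7}]'; python3 -c "
from h import *
w=snap('wrist','w20')
P=bar(w,proj(w,(507,421,13)),12);print(P)
print(tri([(w,P[4]),(load('w13'),bar(load('w13'),(160,110),13)[4])]))
go(P[1][0],P[1][1],2.7,np.radians(P[3]))"
```

```text
time: 26.98
ee_pos: [507.3, 420.5, 142.8]
orientation: [0.0, 0.951, 0.308, -0.001]
ft_force: [0.2, -0.5, -0.2]
finger_gap: 0.754
(array([508.6, 425.3,  12. ]), array([505.7, 423.4,  12. ]), np.float64(122.4), np.float64(35.8), array([317.1, 186.8]))
(array([508.54290117, 424.90157772,   9.80713718]), [0.38062255828012476, 0.3806225582800695])
t 27.02 at [507.5 420.6 143.1] slide [ 0.03 -0.33 14.04] twist [-0.   0.   0.1] gap 70.4 F [-0.9 -0.1 -0.5]
```

View pics/w20.png

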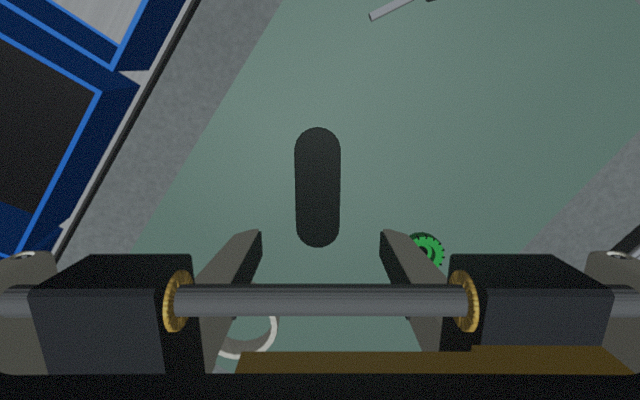

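The long cap spans rows 127–247 at column 317, under the TCP and along the tool x axis. Descending.

```bash
python3 -m inch '[{"slide":[0,-0.3,6],"twist":[0,0,0],"gripper":7},{"slide":[0,-0.3,11],"twist":[0,0,0],"gripper":7},{"slide":[0,-0.3,13.5],"twist":[0,0,0],"gripper":7},{"slide":[0,-0.3,14],"twist":[0,0,0],"gripper":7},{"slide":[0,-0.3,14],"twist":[0,0,0],"gripper":7},{"slide":[0,-0.3,14],"twist":[0,0,0],"gripper":7}]'; python3 -m inch '[{"slide":[0,0,0],"twist":[0,0,0],"gripper":4},{"slide":[0,0,0],"twist":[0,0,0],"gripper":4},{"slide":[0,0,0],"twist":[0,0,0],"gripper":4},{"slide":[0,0,0],"twist":[0,0,0],"gripper":4}]'; python3 -c "
from h import *
w=snap('wrist','w21')
go(654,-50,160,np.radians(-1.8))
go(0,0,0,np.radians(35.8))
"
```

```text
time: 27.78
ee_pos: [507.3, 424.2, 5.9]
orientation: [-0.001, 0.951, 0.309, 0.002]
ft_force: [-0.7, 0.0, -0.2]
finger_gap: 0.755
time: 28.28
ee_pos: [506.1, 423.3, 4.0]
orientation: [-0.0, 0.951, 0.309, 0.0]
ft_force: [-0.4, -0.4, 2.8]
finger_gap: 0.491
t 28.32 at [506.1 423.4   4. ] slide [-15.85  46.99 -15.61] twist [-0.  -0.  37.8] gap 45.3 F [-0.3 -0.5  2.3]
t 28.32 at [506.1 423.4   4. ] slide [-65.83   4.5    0.37] twist [-0.  -0.   0.2] gap 45.3 F [-0.3 -0.5  2.3]
```

View pics/w21.png

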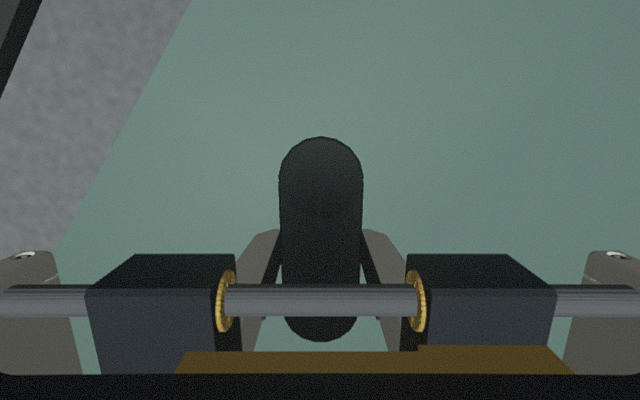

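```bash
python3 -c "
from h import *
w=load('w21'); p=w['state']['ee_pos']; d=np.array([np.cos(np.radians(36)),np.sin(np.radians(36)),0])
for r in(136,342): X=onplane(w,(320,r),13); print((X-p)@d,(X-p)@np.array([d[1],-d[0],0]))
"; python3 -m inch '[{"slide":[0,0,-6],"twist":[0,0,0],"gripper":4},{"slide":[0,0,-12],"twist":[0,0,0],"gripper":4},{"slide":[-4,8,-15.6],"twist":[0,0,5],"gripper":4},{"slide":[-15.8,47,-15.6],"twist":[0,0,37.8],"gripper":4},{"slide":[-15.8,47,-15.6],"twist":[0,0,37.8],"gripper":4},{"slide":[-15.8,47,-15.6],"twist":[0,0,37.8],"gripper":4},{"slide":[-15.8,47,-15.6],"twist":[0,0,37.8],"gripper":4},{"slide":[-15.8,47,-15.6],"twist":[0,0,37.8],"gripper":4}]'; python3 -c "
from h import *
go(654,-50,160,np.radians(-1.8))"
```

```text
62.330174066202254 -0.10769245802217596
-62.166872263177574 -0.11042458210027209
time: 29.32
ee_pos: [614.4, 67.8, 155.6]
orientation: [-0.0, 1.0, -0.016, -0.0]
ft_force: [-0.1, 0.6, -0.6]
finger_gap: 0.49
t 29.32 at [614.4  67.8 155.6] slide [ 4.33 11.65 -0.44] twist [-0.  0. -0.] gap 45.5 F [-0.1  0.6 -0.6]
```

```bash
python3 -m inch '[{"slide":[4.3,4.6,-0.4],"twist":[0,0,0],"gripper":4},{"slide":[4.3,4.6,-0.4],"twist":[0,0,0],"gripper":4},{"slide":[4.3,4.6,-0.4],"twist":[0,0,0],"gripper":4},{"slide":[4.3,4.6,-0.4],"twist":[0,0,0],"gripper":4},{"slide":[4.3,4.6,-0.4],"twist":[0,0,0],"gripper":4}]'; python3 -c "
from h import *
w=snap('wrist','w22')
print(proj(w,(654,-50,68)),bar(w,proj(w,(654,-50,68)),68))
go(654,-50,160,np.radians(-1.8))
im=cv2.resize(w['color'][60:300,260:520,::-1],None,fx=3,fy=2.5,interpolation=cv2.INTER_CUBIC);cv2.imwrite('pics/c22.png',im)"
```

```text
time: 29.95
ee_pos: [655.4, 23.8, 160.1]
orientation: [-0.0, 1.0, -0.015, -0.0]
ft_force: [0.2, 0.0, -1.7]
finger_gap: 0.49
[402.9510114  200.27371223] (array([657.9, -49.5,  68. ]), array([654.3, -49.4,  68. ]), np.float64(98.4), np.float64(178.1), array([402.6, 196.1]))
t 30.0 at [655.6  23.6 160.2] slide [0.06 7.36 0.02] twist [-0.  -0.   0.1] gap 45.8 F [ 0.2 -0.4 -1.2]
```

View pics/w22.png

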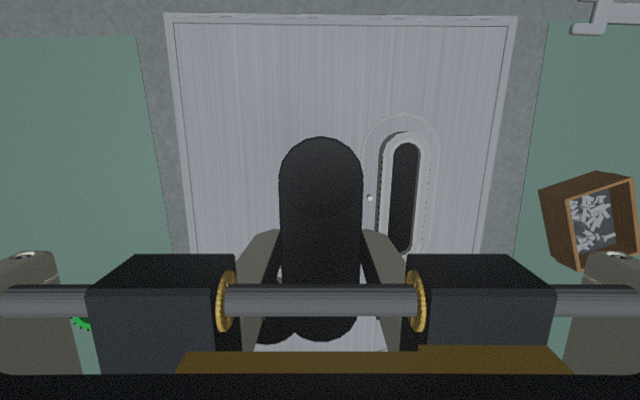

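View pics/c22.png

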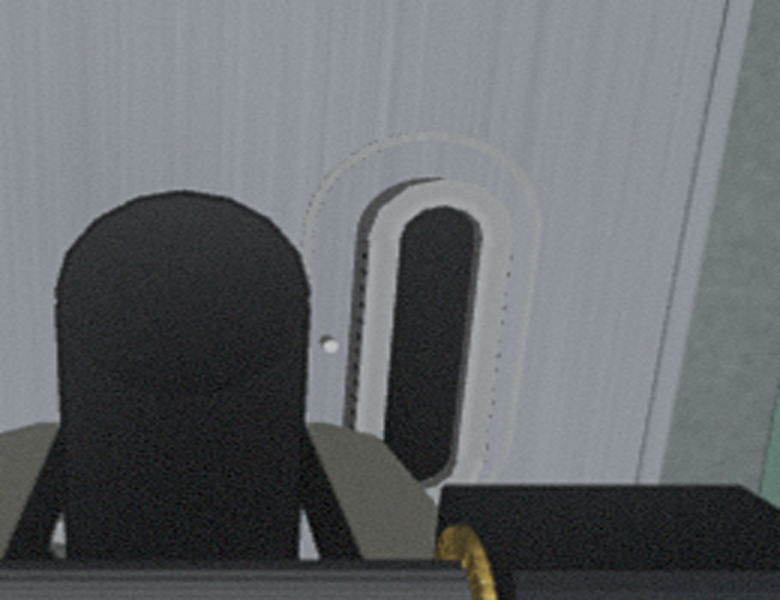

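```bash
python3 -c "
from h import *
w=load('w22')
for uv in [(404.7,200),(406.7,142.8),(403,254.8),(407,132)]: print(onplane(w,uv,72).round(1))
w=load('w12')
im=cv2.resize(w['color'][0:160,420:540,::-1],None,fx=4,fy=3.6,interpolation=cv2.INTER_CUBIC);cv2.imwrite('pics/c12.png',im)"
```

```text
[655.3 -50.4  72. ]
[704.6 -49.9  72. ]
[603.1 -51.1  72. ]
[713.4 -49.7  72. ]
```

View pics/c12.png

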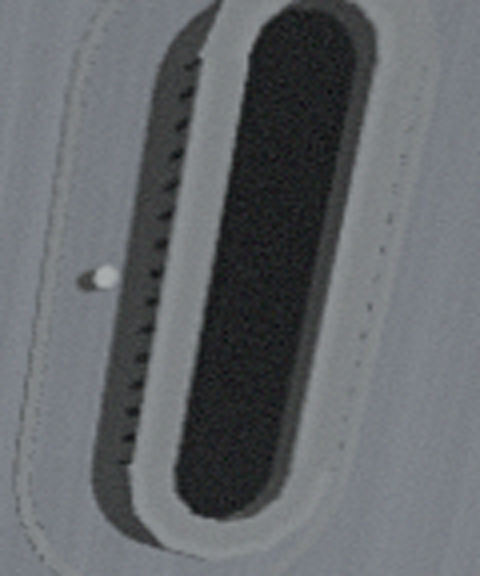

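```bash
python3 -c "
from h import *
go(653.7,-50.2,90,np.radians(-1.9))"; python3 -m inch '[{"slide":[-0.1,7.4,0],"twist":[0,0,0],"gripper":4},{"slide":[-0.1,7.4,3],"twist":[0,0,0],"gripper":4},{"slide":[-0.1,7.4,6],"twist":[0,0,0],"gripper":4},{"slide":[-0.1,7.4,7],"twist":[0,0,0],"gripper":4},{"slide":[-0.1,7.4,7],"twist":[0,0,0],"gripper":4},{"slide":[-0.1,7.4,7],"twist":[0,0,0],"gripper":4}]'; python3 -c "
from h import *
w=snap('wrist','w23')
go(653.7,-50.2,71,np.radians(-1.9))
for X in [(654-60*c*1,-50+60*.033*c,72) for c in (-1,)]: print(proj(w,X))
"
```

```text
t 30.0 at [655.6  23.6 160.2] slide [0.03 7.38 7.02] twist [-0.  -0.   0.2] gap 45.8 F [ 0.2 -0.4 -1.2]
time: 30.75
ee_pos: [653.7, -51.2, 91.8]
orientation: [0.0, 1.0, -0.015, 0.001]
ft_force: [0.4, 0.4, -1.5]
finger_gap: 0.488
t 30.8 at [653.8 -51.3  91.9] slide [-0.02 -0.11  2.09] twist [ 0.  -0.2  0.1] gap 45.3 F [ 0.4  0.2 -1.4]
[317.77663426 136.98902211]
```

View pics/w23.png

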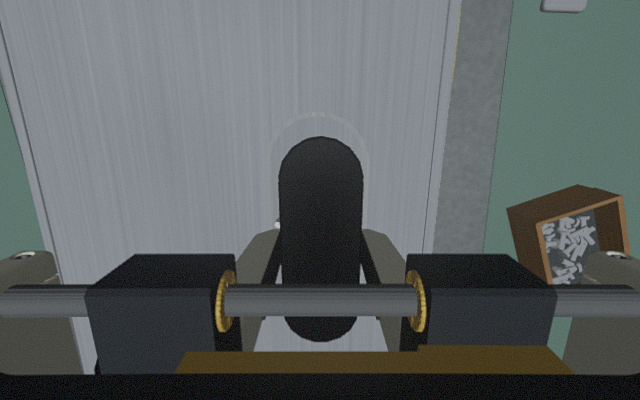

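```bash
python3 -m inch '[{"slide":[0,-0.1,1],"twist":[0,0,0],"gripper":4},{"slide":[0,-0.1,1.5],"twist":[0,0,0],"gripper":4},{"slide":[0,-0.1,1.8],"twist":[0,0,0],"gripper":4},{"slide":[0,-0.1,1.8],"twist":[0,0,0],"gripper":4},{"slide":[0,-0.1,2],"twist":[0,0,0],"gripper":4},{"slide":[0,-0.1,2],"twist":[0,0,0],"gripper":4}]'; python3 -m inch '[{"slide":[0,0,0.1],"twist":[0,0,0],"gripper":4},{"slide":[0,0,0.1],"twist":[0,0,0],"gripper":4}]'
```

```text
time: 31.55
ee_pos: [652.9, -50.6, 70.9]
orientation: [0.0, 1.0, -0.016, 0.0]
ft_force: [-3.4, 0.7, 5.2]
finger_gap: 0.492
time: 31.8
ee_pos: [652.9, -50.6, 71.0]
orientation: [0.0, 1.0, -0.016, 0.0]
ft_force: [-7.3, 1.0, 12.4]
finger_gap: 0.49
```

Contact is at exactly the home height (71). Releasing and looking.

```bash
python3 -m inch '[{"slide":[0,0,-0.1],"twist":[0,0,0],"gripper":6.5},{"slide":[0,0,-0.1],"twist":[0,0,0],"gripper":6.5},{"slide":[0,0,-0.1],"twist":[0,0,0],"gripper":6.5}]'; python3 -m inch '[{"slide":[0,0,-3],"twist":[0,0,0],"gripper":6.5},{"slide":[0,0,-9],"twist":[0,0,0],"gripper":6.5},{"slide":[-9,-5,-13],"twist":[0,0,0],"gripper":6.5},{"slide":[-9,-5,-13],"twist":[0,0,0],"gripper":6.5},{"slide":[-9,-5,-13],"twist":[0,0,0],"gripper":6.5},{"slide":[-9,-5,-13],"twist":[0,0,0],"gripper":6.5},{"slide":[-9,-5,-13],"twist":[0,0,0],"gripper":6.5}]';  python3 -c "
from h import *
w=snap('wrist','w24'); t=snap('top','top1'); s=snap('scene','scene1')
print(proj(w,(654,-50,80)))"
```

```text
time: 32.17
ee_pos: [652.6, -50.5, 69.7]
orientation: [-0.0, 1.0, -0.016, -0.0]
ft_force: [0.2, 0.7, 0.6]
finger_gap: 0.685
time: 33.05
ee_pos: [564.5, 1.8, 199.1]
orientation: [0.0, 1.0, -0.016, -0.001]
ft_force: [-0.3, 0.3, 0.5]
finger_gap: 0.701
[374.44370429  94.78830947]
```

View pics/w24.png

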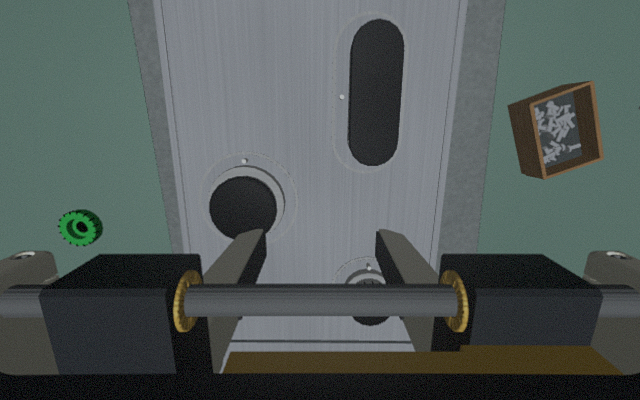

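View pics/scene1.png

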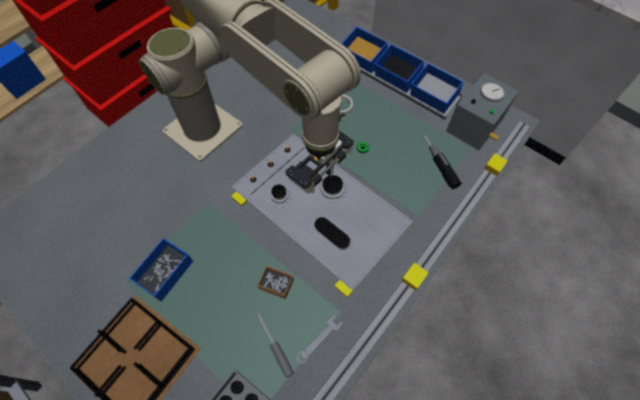

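All three burners look complete. I'll measure the long cap and fit planes to the caps from one more viewpoint.

```bash
python3 -m inch '[{"slide":[-9,-4,-1],"twist":[0,0,0],"gripper":6.5},{"slide":[-9,-4,-1],"twist":[0,0,0],"gripper":6.5},{"slide":[-9,-4,-1],"twist":[0,0,0],"gripper":6.5},{"slide":[-9,-4,-1],"twist":[0,0,0],"gripper":6.5},{"slide":[-9,-4,-1],"twist":[0,0,0],"gripper":6.5},{"slide":[-9,-4,-1],"twist":[0,0,0],"gripper":6.5}]'; cat > chk.py <<'E'
from h import *
def plane(d,seed,thr=60,r=100):
    b=blob(d,seed,'d',r,thr); m=np.zeros(d['z_map'].shape,np.uint8); cv2.fillConvexPoly(m,cv2.boxPoints(b['rect']).astype(int),1); 
    hsv=cv2.cvtColor(d['color'],cv2.COLOR_RGB2HSV); m=cv2.erode(m*(hsv[...,2]<thr+10).astype(np.uint8),np.ones((5,5)))
    P=[]
    for v,u in zip(*np.where(m>0)):
        z=d['z_map'][v,u]
        if z>0: o,q=ray(d,(u,v)); P.append(o+q*z)
    P=np.array(P); med=np.median(P[:,2]); P=P[abs(P[:,2]-med)<15]
    A=np.c_[P[:,:2]-P[:,:2].mean(0),np.ones(len(P))]; c=np.linalg.lstsq(A,P[:,2],rcond=None)[0]
    return 'z %.1f slope %.3f %.3f n%d'%(c[2],c[0],c[1],len(P)), np.round(onplane(d,b['c'],85 if med>82.5 else 80),1)
E
python3 - <<'E'
from chk import *
w24=load('w24'); w=snap('wrist','w25')
print('long',bar(w24,(376,90),80),plane(w24,(376,90)))
print('big',plane(w24,(243,205)))
for n,X in [('big',(552.5,78.5,85)),('small',(439.8,-49.5,85)),('long',(654,-50,80))]:
    p=proj(w,X); print(n,p.round(0))
    try: print(plane(w,p))
    except Exception as e: print(e)
for n,X,b24 in [('long',(654,-50,80),(376,90)),('big',(552.5,78.5,85),(243,205))]:
    try:
        print(n,'tri',tri([(w24,blob(w24,b24,'d',100)['e'][0]),(w,blob(w,proj(w,X),'d',100)['e'][0])]))
    except Exception as e: print(e)
E
```

```text
time: 33.95
ee_pos: [476.0, 44.7, 209.7]
orientation: [0.0, 1.0, -0.016, -0.0]
ft_force: [0.7, 0.6, -0.3]
finger_gap: 0.701
long (array([656.6, -50.2,  80. ]), array([652.6, -50.5,  80. ]), np.float64(121.8), np.float64(179.3), array([374.8,  91.7])) ('z 79.2 slope 0.002 0.000 n6080', array([656.6, -50.2,  80. ]))
big ('z 84.2 slope -0.001 0.003 n2656', array([508.9,  90.9,  85. ]))
big [281. 113.]
('z 84.4 slope 0.003 -0.001 n3356', array([552.2,  78. ,  85. ]))
small [413. 224.]
('z 84.1 slope -0.010 -0.013 n1122', array([442. , -47.4,  85. ]))
long [425. -17.]
('z 79.1 slope -0.007 -0.015 n2965', array([618.7, -47.6,  80. ]))
long tri (array([660.58774731, -76.05970093, -33.52201321]), [7.4234801629263885, 7.423480162926457])
big tri (array([548.54942908,  60.03210025, 178.75143701]), [6.630831968777499, 6.630831968777474])
```

View pics/w25.png

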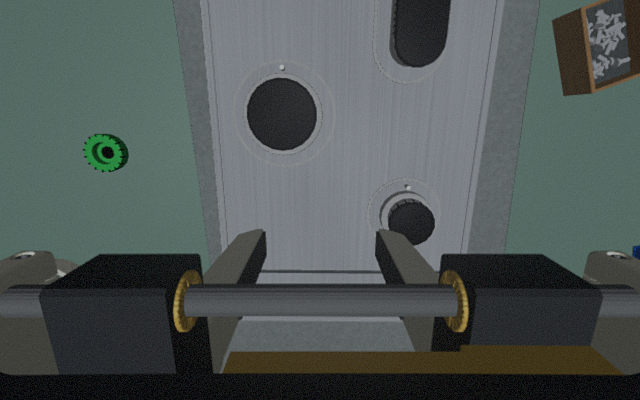

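```bash
python3 -c "
from h import *
a,b=load('top0'),load('top1')
d=cv2.absdiff(a['color'],b['color'])[145:195,390:440]; print('carton diff',d.mean(),d.max())
from plant import finish_job
print(finish_job())"
```

```text
carton diff 2.4281333333333333 8
the job is handed in; nothing more can be done
None
```

I seated both crowns in their cups, put the matching cap on each and laid the long cap on its burner. The job was handed in at about 34 s; `finish_job` gives no verdict.

Last checks, from the wrist camera's depth and position readings:

| Part | Top height, measured / nominal (mm) | Slope (rad) | Centring |
|---|---|---|---|
| Large cap | 84.3 / 85 | below 0.004 | about 1 mm from its crown; crown about 1.5 mm from its cup |
| Small cap | 84.1 / 85 | below 0.02 | within about 1 mm of its crown; crown within about 1 mm of its cup |
| Long cap | 79.2 / 80 | below 0.005 | within about 1.5 mm of the trough, turned about 1° from it |

- **Height readings:** every cap reads 0.6–0.9 mm low, which looks like a camera depth bias.
- **Carton:** the before and after pictures from above show no change where it stands.
- **Checks that failed or disagreed:**
  - The final two-view triangulation of the long and large caps was meaningless. The caps were cut off by the picture edge or merged with the dark fingers.
  - An off-angle view put the small cap about 2–3 mm off. The straight-down view put it within about 1 mm, and I relied on that one.
- **My slip:** I mistyped one settling row, which moved the arm about 62 mm sideways in free air while it held the small cap. I corrected it at once and nothing was touched.

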